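# Start the yoghurt on the warming plate

### The arm

A 6-joint arm with a two-finger parallel gripper is mounted at the origin on the work surface. World frame = base frame: x ahead of the robot, y to its left, z up, the work surface at z = 0. Lengths are in mm, angles in rad, forces in N, time in s.
With the tool pointing down it reaches from about 150 to 775 mm from the base axis. Payload 6.1 kg.
Tool frame: the origin (TCP) lies at the very end of the fingers, on their centre line; the grasp point (between the pads) lies grasp_offset behind it (grasp_offset is the distance from the TCP to the grasp point, in mm); z points along the fingers, x is the direction in which the jaws open and shut, and the axes are right-handed (so a half turn about z gives the same grasp; the last joint's range is limited). The gripper opens to 85 mm and grips with 20 to 120 N. Pads are 22 mm wide; open, the fingers measure 114 mm over their backs; the gripper's body (76 mm by 85 mm) begins 54 mm behind the grasp point. The pads swing forward as they close: fully open they stand 13 mm farther back than shut.
Start: joints at [-1.122, 0.126, -0.04, 1.405, 0, 1.571], TCP at [227.781, -472.995, 231.295] pointing down, gripper open.
Joint ranges: [-2.72, 2.72], [-0.95, 1.95], [-1.27, 1.35], [-1.78, 2.02], [-1.46, 1.47], [-3.14, 3.14]. Speed limits (rad/s): [2.39, 2.39, 3.01, 3.14, 3.14, 3.14].

### API

Orientations are given as a unit quaternion [w, x, y, z].
In Python, from plant import * gives the robot as it stands.
- The arm moves only by the tool move_arm, never from a script. Its argument "steps" is a list of rows, each a list of 2 entries, a list of its own where there are three numbers: the shift along the tool's x, y, z normalised to -1 to 1, where 1 is 100 cm, then the turn about the tool's z normalised to -1 to 1, where 1 is 6 degrees. In form: [[[dx, dy, dz], turn], ...]. A call has 1 to 10 rows; each row shifts and turns the commanded pose from where the row before left it, along the tool's axes as they then stand; what a row does not reach is not made up. A row lasts 1/12 s, in which the tool goes at most 41.7 mm and 7.16 degrees, less where a joint would pass 70% of its speed; a pose out of reach is approached as far as the arm can. A call with a number of a shift or a turn outside -1 to 1 is refused whole. A call with a gripper value outside its range is refused whole. "gripper" is the closure, from -1 (fully open) to 1 (shut), set as the call begins (left out, the last holds). The fingers move at their own pace and stop on an object; the grip force is fixed at half the most. Time passes only in rows, so rows that do not move let the fingers close. It gives the time, the measured TCP pose, the force and the opening at its end, in the units of the state.
- sense(): the state, without advancing time (a new reading comes with each control period).
- capture(name): name is "side" or "top"; returns the picture (400x640x3 uint8, blue, green, red); there is no depth.
- camera_model(name): a dict with "fx", "fy", "cx", "cy" (pixels), "R" (3x3) and "t" (3): a world point X has camera coordinates R X + t. Camera axes: x right, y down, z forward; pixel columns grow to the right and rows downward; lengths in mm; the calibration is good to about 2 mm. A picture is of the moment at which its call begins. camera_model takes no time and is no camera call.
- finish_job(): hands the job in, once; it reports no verdict.
Trained networks look in the newest picture that a camera, given by its name, has taken for a name from the list of things; names that differ only in an ending like _2 or _b are one class to them, and where a whole thing is asked for, a point or a joint stands for the part that bears it (a point fixed in the world has none). Each returns a list of dicts, best first, with "conf" (0 to 1); they miss things now and then, are a little off and sometimes report something else, mostly with a low value. They report only what shows in the picture. A call takes as long as a camera call. They do not tell look-alikes from the thing itself.
- boxes_of(camera, target): "uv" ([column, row] in pixels, amid what is visible of it).
- pinpoint(camera, target): "uv" ([column, row] in pixels: a listed point, or the origin of a listed thing).
The state is a dict: "time_s": time; "qpos": joint angles; "qd": joint speeds; "effort": joint torques, N m; "position": TCP position; "tool_rot": TCP orientation; "wrist_force": force on the tool from outside, world axes, zero at the start; "moment": the same for the moment, N m; "finger_gap": opening from 0.0 (shut) to 1.0 (fully open).
Only numpy, scipy, OpenCV 4.12 (cv2) and the standard library are available. Lean on these libraries where they do the work, as an engineer would, in place of code of your own. Each camera call takes 0.05 s, during which the arm holds its last target.

### The job

Get the yoghurt going on the warming plate: lift the empty milk pan off by its hoop handle, keeping it upright, and gently stand it on the round cork trivet, and turn the heat knob (the one with the growing dots, on the left seen from the robot) back down until its pointer is on the long bar mark; both must be done before any jar goes on the glass. Then gently set every jar that is on the wooden board upright and wholly on the black glass, and once all are on, turn the timer knob (right) up until its pointer is on its own long bar mark. Leave the jug, the bowls and the pepper mill where they stand.

Things in the scene. Friction and masses are not known exactly. Their poses are not given: they have to be found in the camera images.
- warmer: warming plate, a low aluminium box 340 (x) x 270 (y) x 58 mm, too heavy to move; origin: centre of its underside on the counter. Its own -x end is a white control strip 85 mm deep with two knobs standing upright on it at own (x, y) = (-128, +65) mm (heat) and (-128, -65) mm (timer); the glass fills the rest
- glass: black heating glass 245 x 245 mm of the warming plate; origin: centre of its top face, 60 mm above the counter; axes as the warmer's
- heat (a joint): heat knob (left), rad: 0 = off, grows clockwise seen from above to a stop at 4.71; pointer direction = warmer yaw + 135 deg - value (anticlockwise from world x). Friction 0.06 N m holds it. A ring of dots growing from low to high surrounds it, with one long black bar 18 x 6 mm in place of a dot: the wanted mark, value 1.05. Starts between 2.9 and 4.4
- heat_grip (a point): point on the heat knob's upright axis, 25 mm above the control strip (83 mm above the counter); its x axis is the pointer. The black knob has a skirt 48 mm across and 6 mm high and a bar grip 46 mm long along the pointer, 14 mm wide, from the skirt to 35 mm above the strip; the white line on one end of the bar is the pointer
- heat_mark (a point): middle of the heat knob's bar mark, printed on the control strip
- timer (a joint): timer knob (right), rad: 0 = off, grows clockwise seen from above to a stop at 4.71; pointer direction = warmer yaw + 135 deg - value (anticlockwise from world x). Friction 0.06 N m holds it. Surrounded by equal dots and one long black bar 18 x 6 mm: the wanted mark, value 3.00. Starts between 0 and 0.5
- timer_grip (a point): point on the timer knob's upright axis, 25 mm above the control strip (83 mm above the counter); its x axis is the pointer. The black knob has a skirt 48 mm across and 6 mm high and a bar grip 46 mm long along the pointer, 14 mm wide, from the skirt to 35 mm above the strip; the white line on one end of the bar is the pointer
- timer_mark (a point): middle of the timer knob's bar mark, printed on the control strip
- pan: empty steel milk pan, open top, 144 mm across (base 132), rim 85 mm high, about 0.5 kg, standing on the glass; origin: centre of its underside, z up. A stiff fixed hoop handle rises over it along its own x, from the rim at x = +-75 mm, with a level wooden sleeve on top
- pan_grip (a point): middle of the pan handle's wooden sleeve: round, 18 mm thick, 76 mm long along the pan's own x, 155 mm above the pan's underside (61 mm free between sleeve and rim height)
- trivet: round cork trivet, 190 mm across, 10 mm thick, flat on the counter and fast; origin: centre of its underside. To the left or right of the warming plate
- board: thin wooden board 220 x 220 x 6 mm, flat on the counter and fast, on the other side from the trivet; origin: centre of its underside; the jars start on it
- jar1: closed white jar with steel lid, 66 mm across, 70 mm high (body to 56 mm, then a lid 62 mm across), about 0.24 kg; origin: centre of its underside, z up. All jars are alike; two to four are present, an absent one reads None
- jar2: closed white jar with steel lid, 66 mm across, 70 mm high (body to 56 mm, then a lid 62 mm across), about 0.24 kg; origin: centre of its underside, z up. May be absent
- jar3: closed white jar with steel lid, 66 mm across, 70 mm high (body to 56 mm, then a lid 62 mm across), about 0.24 kg; origin: centre of its underside, z up. May be absent
- jar4: closed white jar with steel lid, 66 mm across, 70 mm high (body to 56 mm, then a lid 62 mm across), about 0.24 kg; origin: centre of its underside, z up. May be absent
- jug: bystander: small white dotted milk jug with a green handle, about 70 mm across without the handle, 96 mm high, its handle reaching 60 mm out from its axis, beyond the work on the left; origin: centre of its underside
- bowls: bystander: stack of two white bowls, 136 mm across, 85 mm high, beyond the work on the right; origin: centre of its underside
- mill: bystander: pepper mill, 60 mm across, 155 mm high, beyond the warming plate; origin: centre of its underside
Mind the look-alikes: they are no part of the job. Leave any pink or purple look-alike of the pan alone.

How it is judged:
By the outcome, as a careful person would: the job done as asked, in the order asked, and still so for the second after the job is handed in, with the robot touching nothing.
Of jar1, jar2, jar3, jar4 only 2 to 4 are there at a start; the rules pass over those that are not, and their reading is None.
At some moment in a run one of jar1, jar2, jar3, jar4, pan may be knocked a few centimetres aside while the robot is not near it.
It also fails if it takes over 210 s, if anything falls off the work surface, if the arm or the gripper's body presses on something with over 40 N, if the wrist force passes 120 N, or if a joint passes its speed limit or range.

## Working session

There is one attempt and no reset: what is moved stays moved. The work goes in short steps, Python scripts to look and compute and a tool call to move; the robot and the scene stay as the last step left them, time stands still between calls to the robot, and variables do not carry over. Pictures are saved under pics/ and viewed, and the job is handed in when it is done.

Besides the shell and the picture viewer there is one more tool, called after "Call:" as name(argument=value, ...) on one line, values as JSON. move_arm: Moves the arm, as the interface text tells. Its arguments: {"type":"object","properties":{"steps":{"type":"array"},"gripper":{"type":"number"}},"required":["steps"]}

```bash
ls; mkdir -p pics
python3 - <<'E'
from plant import *
import cv2
s=sense();print(s)
for c in("side","top"):
    im=capture(c);cv2.imwrite(f"pics/{c}0.png",im);m=camera_model(c);print(c,m)
E
```

```text
pics
{'time_s': 0.0, 'qpos': array([-1.12199085e+00,  1.26402381e-01, -4.05931864e-02,  1.40540295e+00,
       -9.86491238e-07,  1.57081048e+00]), 'qd': array([ 8.29353477e-04, -1.21415822e-03,  2.61886534e-04,  1.90844040e-03,
        3.69474714e-05, -3.83446697e-04]), 'effort': array([ 5.24843563e-04, -4.35912037e+01,  3.52925241e+01,  1.71879062e-02,
       -1.68474671e-04,  1.16240346e-05]), 'position': array([ 227.61779232, -472.64600233,  230.52351501]), 'tool_rot': array([-4.25784430e-04,  8.46721897e-01, -5.32035138e-01, -6.78574704e-04]), 'wrist_force': array([ 0.00995949,  0.58426117, -0.82543778]), 'moment': array([ 0.03006401, -0.02957732, -0.007843  ]), 'finger_gap': 1.0016395110721268}
side {'fx': 388.2734045820875, 'fy': 388.2734045820875, 'cx': 311.40253176029495, 'cy': 195.03076820071306, 'R': array([[-0.8375138 , -0.54628752, -0.01185649],
       [-0.27959105,  0.44708237, -0.84967417],
       [ 0.46946723, -0.70829888, -0.52717475]]), 't': array([467.84394811, 275.68695091, 775.06832958])}
top {'fx': 408.15146350936124, 'fy': 408.15146350936124, 'cx': 315.8581312526928, 'cy': 206.04782938040339, 'R': array([[ 0.15537786, -0.98785157, -0.00264566],
       [-0.96547099, -0.15128966, -0.21207829],
       [ 0.20910161,  0.03550658, -0.9772491 ]]), 't': array([ -55.6866525 ,  555.4672749 , 1117.98136474])}
```

View pics/side0.png

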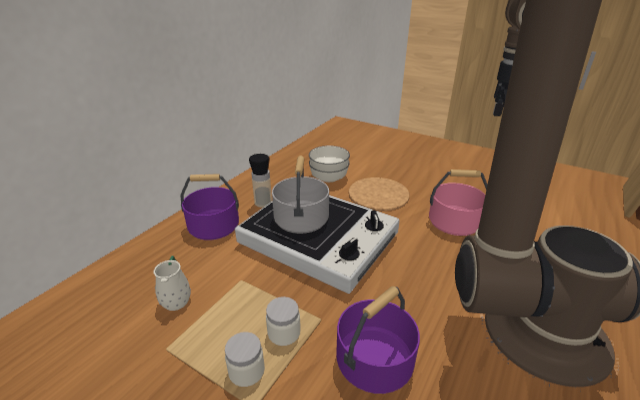

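View pics/top0.png

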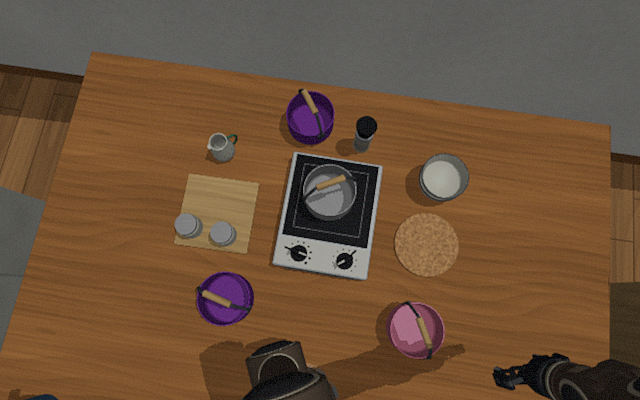

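The top view shows the warmer near (328,215), the steel pan at (330,190), two jars at (187,225) and (222,233), and the trivet at (427,244). The three pink and purple pans are look-alikes.

```bash
cat > h.py <<'E'
from plant import *
import numpy as np, cv2
def ray(c,uv):
    m=camera_model(c);R=np.array(m['R']);t=np.array(m['t'])
    d=R.T@np.array([(uv[0]-m['cx'])/m['fx'],(uv[1]-m['cy'])/m['fy'],1]);return -R.T@t,d
def atz(c,uv,z):
    o,d=ray(c,uv);return o+d*(z-o[2])/d[2]
def proj(c,X):
    m=camera_model(c);p=np.array(m['R'])@np.array(X,float)+np.array(m['t']);return np.array([m['fx']*p[0]/p[2]+m['cx'],m['fy']*p[1]/p[2]+m['cy']])
def tri(u1,u2):
    o1,d1=ray('side',u1);o2,d2=ray('top',u2)
    A=np.c_[d1,-d2];k=np.linalg.lstsq(A,o2-o1,rcond=None)[0]
    a=o1+k[0]*d1;b=o2+k[1]*d2;return (a+b)/2,np.linalg.norm(a-b)
def crop(c,im,u,v,w,h,f,name):
    u,v=int(u),int(v);x=im[max(0,v-h):v+h,max(0,u-w):u+w]
    cv2.imwrite(name,cv2.resize(x,None,fx=f,fy=f,interpolation=cv2.INTER_CUBIC))
E
python3 - <<'E'
from h import *
Z=dict(warmer=0,glass=60,heat_grip=83,heat_mark=58,timer_grip=83,timer_mark=58,pan=60,pan_grip=215,trivet=0,board=0,jar1=6)
top=capture('top');side=capture('side')
for k,z in Z.items():
    for c in('side','top'):
        r=pinpoint(c,k)
        for q in r[:6]:
            print(k,c,np.round(q['conf'],2),np.round(q['uv'],1),np.round(atz(c,q['uv'],z),0)[:2])
print(sense()['time_s'])
u=proj('top',[0,0,0])
crop('top',top,328,215,65,75,4,'pics/t1.png')
crop('side',side,320,225,90,65,4,'pics/s1.png')
E
```

```text
warmer side 0.59 [378.3 191.2] [ 513. -323.]
warmer side 0.56 [316.1 240.9] [545.  -3.]
warmer top 0.87 [329.2 218. ] [540. -12.]
warmer top 0.21 [290.2 248.3] [432.  89.]
heat_grip side 0.85 [350.6 245.9] [413.  58.]
heat_grip top 0.79 [300.  252.1] [417.  53.]
heat_mark side 0.87 [335.9 264.1] [424. 105.]
heat_mark top 0.92 [283.9 246.9] [427. 102.]
timer_grip side 0.82 [371.3 220.9] [416. -55.]
timer_grip top 0.67 [344.3 258.7] [418. -70.]
timer_mark side 0.87 [367.1 220.8] [439. -82.]
timer_mark top 0.7 [354.3 253.9] [438. -97.]
timer_mark top 0.65 [226.9 153.8] [674. 317.]
pan side 0.72 [296.7 217.8] [600.   6.]
pan side 0.72 [214.2 225.1] [761. 146.]
pan side 0.67 [373.1 363.6] [246. 287.]
pan side 0.64 [451.9 220.1] [ 254. -199.]
pan top 0.77 [311.4 121. ] [815.  85.]
pan top 0.68 [328.4 197.8] [587.  -1.]
pan top 0.66 [414.4 323.1] [ 278. -283.]
pan top 0.65 [230.3 299.2] [262. 223.]
pan_grip side 0.86 [465.5 176.7] [ 237. -153.]
pan_grip side 0.59 [380.8 304.1] [241. 297.]
pan_grip side 0.57 [301.2 165.5] [586.  -1.]
pan_grip top 0.91 [217.5 299.9] [262. 221.]
pan_grip top 0.69 [310.8 100.6] [804.  83.]
pan_grip top 0.67 [422.1 333.3] [ 262. -267.]
pan_grip top 0.6 [330.6 177.7] [602.   0.]
trivet side 0.6 [380.5 195.2] [ 497. -305.]
trivet top 0.96 [424.9 238.5] [ 523. -303.]
trivet top 0.6 [362.9 144.6] [788. -82.]
trivet top 0.18 [352.8 252.5] [448. -97.]
board side 0.84 [245.5 335.3] [503. 327.]
board side 0.45 [313.1 241.9] [550.   5.]
board top 0.69 [219.  214.7] [498. 318.]
jar1 side 0.74 [283.2 331.9] [441. 284.]
jar1 side 0.73 [244.  370.9] [450. 391.]
jar1 side 0.39 [316.5 244. ] [534.  14.]
jar1 top 0.85 [193.  227.7] [447. 385.]
jar1 top 0.84 [228.6 235.8] [439. 275.]
1.3
```

View pics/t1.png

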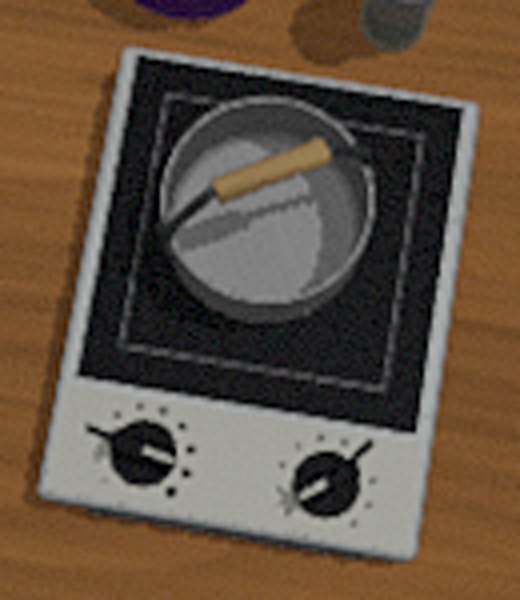

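View pics/s1.png

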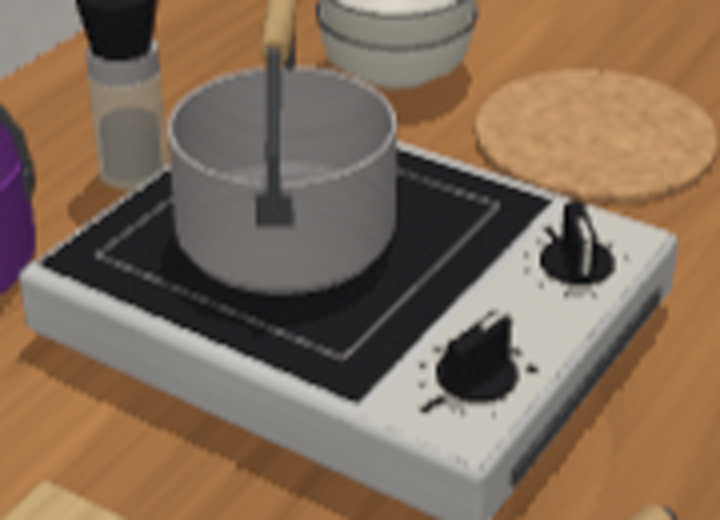

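```bash
cat > w.py <<'E'
from h import *
from scipy.optimize import least_squares
T=lambda x,y:((x+.5)/4-.5+263,(y+.5)/4-.5+140)
S=lambda x,y:((x+.5)/4-.5+230,(y+.5)/4-.5+160)
tc=[T(128,48),T(477,103),T(412,556),T(40,496)]
sc=[S(22,277),S(676,238),S(488,474)]
print([np.round(atz('top',u,58),1) for u in tc]);print([np.round(atz('side',u,58),1) for u in sc])
L=[(170,135),(170,-135),(-170,-135),(-170,135)]
def W(p,l,z=58):
    c,s=np.cos(p[2]),np.sin(p[2]);return [p[0]+c*l[0]-s*l[1],p[1]+s*l[0]+c*l[1],z]
def f(p,use=(1,1)):
    r=[]
    if use[0]:
        for u,l in zip(tc,L): r+=list(proj('top',W(p,l))-u)
    if use[1]:
        for u,l in zip(sc,[L[0],L[2],L[3]]): r+=list(proj('side',W(p,l))-u)
    return np.array(r)
for use in((1,0),(0,1),(1,1)):
    o=least_squares(f,[540,-10,0],args=(use,));print(use,np.round(o.x,3),np.degrees(o.x[2]).round(2),np.round(o.fun,1))
p=o.x
for n,l,z in(('heat',(-128,65),83),('timer',(-128,-65),83),('glass',(47.5-5+0,0),60)):
    X=W(p,l,z);print(n,np.round(X,1),proj('top',X).round(1),proj('side',X).round(1))
for n,uv,uv2 in(('hm',[283.9,246.9],[335.9,264.1]),('tm',[354.3,253.9],None)):
    print(n,atz('top',uv,58).round(1))
E
python3 w.py
```

```text
[array([711.6, 119.3,  58. ]), array([ 709.2, -142.2,   58. ]), array([ 375.1, -137.6,   58. ]), array([375.8, 125.3,  58. ])]
[array([706. , 127.3,  58. ]), array([ 372.6, -132.8,   58. ]), array([373.4, 125. ,  58. ])]
(1, 0) [ 5.43334e+02 -8.66000e+00 -1.20000e-02] -0.68 [-1.5 -1.3  1.3 -0.6  1.3  1.5 -1.1  0.1]
(0, 1) [541.9    -7.627  -0.   ] -0.03 [-1.7 -0.8  1.7 -1.7  0.1  0.9]
(1, 1) [ 5.42571e+02 -8.54100e+00 -7.00000e-03] -0.42 [-1.8 -0.9  1.  -0.6  1.5  1.6 -1.   0.6 -1.7 -1.4  1.8 -1.7 -0.7  0.7]
heat [415.1  57.4  83. ] [298.4 252.6] [349.9 245.4]
timer [414.1 -72.6  83. ] [345.  260.3] [374.9 217.7]
glass [585.1  -8.9  60. ] [331.  198.9] [304.6 216.7]
hm [426.9 102.1  58. ]
tm [438.2 -97.2  58. ]
```

Run:
```python
from h import *
import plant
print([n for n in dir(plant) if not n.startswith('_')], getattr(plant,'grasp_offset',None))
top=cv2.imread('pics/top0.png');side=cv2.imread('pics/side0.png')
crop('top',top,330,190,40,40,9,'pics/t2.png')
crop('side',side,300,190,45,45,8,'pics/s2.png')
```

```text
['Unreachable', 'boxes_of', 'camera_model', 'capture', 'finish_job', 'grasp_offset', 'pinpoint', 'sense'] 18.700000000000003
```

View pics/t2.png

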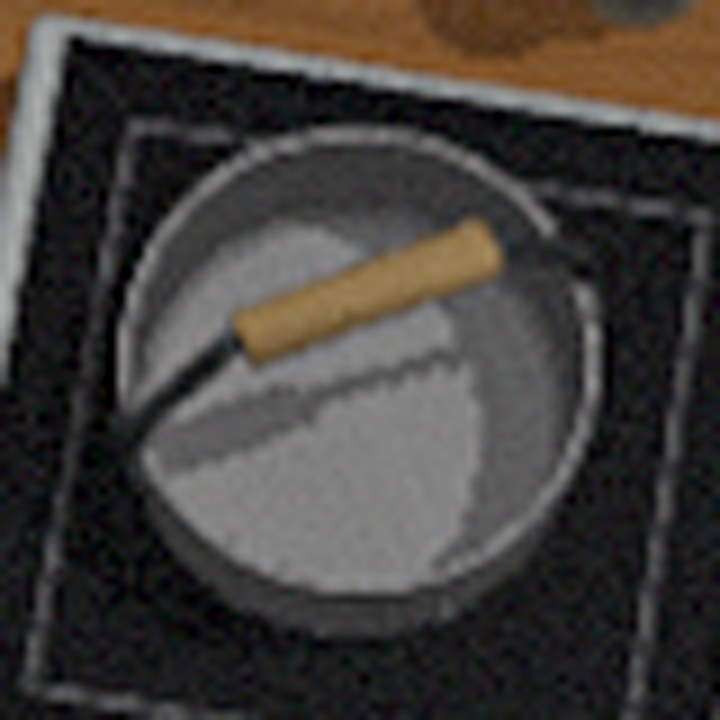

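View pics/s2.png

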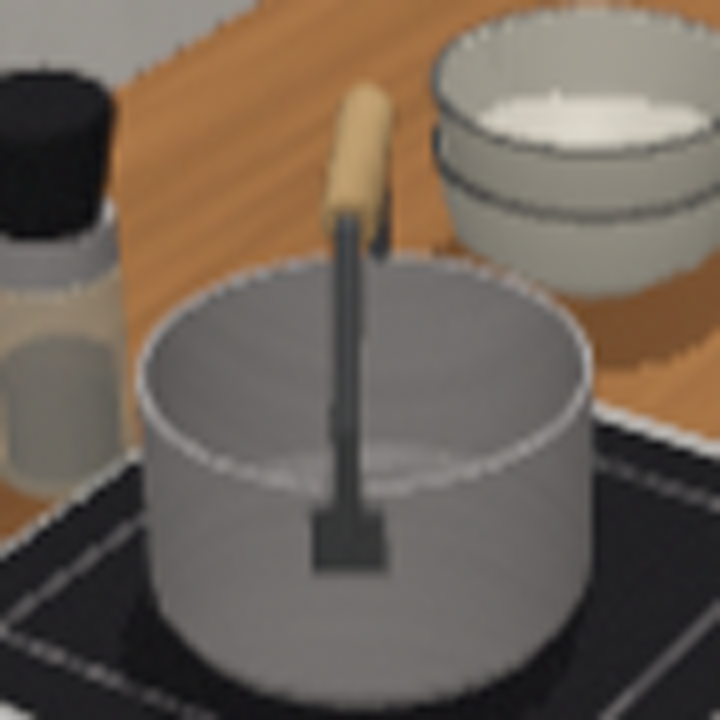

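Run:
```python
from h import *
from scipy.optimize import least_squares
T=lambda x,y:np.array(((x+.5)/9-.5+290,(y+.5)/9-.5+150))
S=lambda x,y:np.array(((x+.5)/8-.5+255,(y+.5)/8-.5+145))
a=np.linspace(0,2*np.pi,361)
def ext(c,p):
    P=np.array([proj(c,[p[0]+72*np.cos(t),p[1]+72*np.sin(t),145]) for t in a]);return np.array([P[:,0].min(),P[:,0].max(),P[:,1].min(),P[:,1].max()])
te=np.array([T(118,0)[0],T(602,0)[0],T(0,125)[1],T(0,600)[1]]);se=np.array([S(138,0)[0],S(592,0)[0],S(0,255)[1],S(0,490)[1]])
for use in('t','s','ts'):
    def f(p):
        r=[]
        if 't' in use:r+=list(ext('top',p)-te)
        if 's' in use:r+=list(ext('side',p)-se)
        return r
    o=least_squares(f,[590,0]);print(use,o.x.round(1),np.round(o.fun,1))
e1,e2=T(246,340),T(490,247);s1,s2=S(348,215),S(370,92)
A=atz('top',e1,215);B=atz('top',e2,215);print(A.round(1),B.round(1),np.linalg.norm(A-B),((A+B)/2).round(1),np.degrees(np.arctan2(*(A-B)[1::-1])))
A=atz('side',s1,215);B=atz('side',s2,215);print(A.round(1),B.round(1),np.linalg.norm(A-B),((A+B)/2).round(1),np.degrees(np.arctan2(*(A-B)[1::-1])))
print(tri((s1+s2)/2,(e1+e2)/2))
```

```text
Traceback (most recent call last):
  File "h.py", line 9, in proj
    m=camera_model(c);p=np.array(m['R'])@np.array(X,float)+np.array(m['t']);return np.array([m['fx']*p[0]/p[2]+m['cx'],m['fy']*p[1]/p[2]+m['cy']])
ValueError: time passes only in moves, steps and waits
```

```bash
sed -i 's/^def ray/CM={c:camera_model(c) for c in("side","top")}\ndef ray/; s/m=camera_model(c)/m=CM[c]/' h.py
cat > pf.py <<'E'
from h import *
from scipy.optimize import least_squares
T=lambda x,y:np.array(((x+.5)/9-.5+290,(y+.5)/9-.5+150))
S=lambda x,y:np.array(((x+.5)/8-.5+255,(y+.5)/8-.5+145))
a=np.linspace(0,2*np.pi,361)
def ext(c,p):
    P=np.array([proj(c,[p[0]+72*np.cos(t),p[1]+72*np.sin(t),145]) for t in a]);return np.array([P[:,0].min(),P[:,0].max(),P[:,1].min(),P[:,1].max()])
te=np.array([T(118,0)[0],T(602,0)[0],T(0,125)[1],T(0,600)[1]]);se=np.array([S(138,0)[0],S(592,0)[0],S(0,255)[1],S(0,490)[1]])
for use in('t','s','ts'):
    def f(p):
        r=[]
        if 't' in use:r+=list(ext('top',p)-te)
        if 's' in use:r+=list(ext('side',p)-se)
        return r
    o=least_squares(f,[590,0]);print(use,o.x.round(1),np.round(o.fun,1))
e1,e2=T(246,340),T(490,247);s1,s2=S(348,215),S(370,92)
A=atz('top',e1,215);B=atz('top',e2,215);print(A.round(1),B.round(1),np.linalg.norm(A-B),((A+B)/2).round(1),np.degrees(np.arctan2(*(A-B)[1::-1])))
A=atz('side',s1,215);B=atz('side',s2,215);print(A.round(1),B.round(1),np.linalg.norm(A-B),((A+B)/2).round(1),np.degrees(np.arctan2(*(A-B)[1::-1])))
print(tri((s1+s2)/2,(e1+e2)/2))
E
python3 pf.py
```

```text
t [589.9  -1.3] [ 0.2 -0.2  0.5 -0.5]
s [5.899e+02 3.000e-01] [-0.3  0.3 -0.2  0.1]
ts [590.1  -0.8] [-0.  -0.3  0.4 -0.6 -0.2  0.5 -0.4 -0.1]
[572.2  30.4 215. ] [609.5 -33.3 215. ] 73.82607613119228 [590.9  -1.4 215. ] 120.40127291483364
[575.   27.6 215. ] [615.8 -43.3 215. ] 81.74711892312484 [595.4  -7.8 215. ] 119.91074138428526
(array([590.26850193,  -1.15913275, 218.41579267]), np.float64(0.8876352599803771))
```

```bash
cat > plan.py <<'E'
import sys
from h import *
def pose():
    s=sense();p=s['position'];w,x,y,z=s['tool_rot']
    X=np.array([1-2*(y*y+z*z),2*(x*y+w*z)]);Zz=np.array([2*(x*z+w*y),2*(y*z-w*x),1-2*(x*x+y*y)])
    return p,np.degrees(np.arctan2(X[1],X[0])),s,Zz
def rows(way,step=35,tstep=6):
    p,ya,s,_=pose();p=p.copy();out=[]
    for w in way:
        q=np.array(w[:3],float);yt=w[3] if len(w)>3 else ya
        st=w[4] if len(w)>4 else step
        d=(yt-ya)
        n=max(1,int(np.ceil(np.linalg.norm(q-p)/st-1e-6)),int(np.ceil(abs(d)/tstep-1e-6)))
        for i in range(n):
            k=n-i;dp=(q-p)/k;t=-(yt-ya)/k
            r=np.radians(ya);c,sn=np.cos(r),np.sin(r)
            l=np.array([dp[0]*c+dp[1]*sn,dp[0]*sn-dp[1]*c,-dp[2]])
            l=np.round(l/1000,3);tr=round(t/6,2)
            out.append([list(map(float,l)),tr])
            l=l*1000
            p=p+np.array([c*l[0]+sn*l[1],sn*l[0]-c*l[1],-l[2]]);ya-=tr*6
    return out
def show(way,**k):
    p,ya,s,z=pose();print('now',p.round(1),round(ya,1),'t',round(s['time_s'],1),'q6',s['qpos'][5].round(2),'gap',round(s['finger_gap'],3),'F',s['wrist_force'].round(1))
    o=rows(way,**k)
    for i in range(0,len(o),10):print('{"steps":',str(o[i:i+10]).replace(' ',''),'}')
E
python3 - <<'E'
from plan import *
show([(240,-455,280,-64.3),(590,-1,280,30.4)])
for n,uv,z in(('triv',[(427,245),(395,245),(459,245),(427,213),(427,276)],10),('bowls rim',[(444,178)],85),('mill',[(366,125)],155),('jug',[(220,146)],96)):
    print(n,[atz('top',u,z).round(0)[:2] for u in uv])
E
```

```text
now [ 227.8 -473.   231.3] -64.3 t 1.3 q6 1.57 gap 1.002 F [-0.2  0.3  0.2]
{"steps": [[[-0.005,-0.009,-0.024],np.float64(0.0)],[[-0.006,-0.01,-0.025],np.float64(0.0)],[[-0.015,-0.03,0.0],np.float64(-0.93)],[[-0.012,-0.031,0.0],np.float64(-0.93)],[[-0.009,-0.033,0.0],np.float64(-0.93)],[[-0.006,-0.033,0.0],np.float64(-0.93)],[[-0.003,-0.034,0.0],np.float64(-0.93)],[[0.001,-0.034,0.0],np.float64(-0.93)],[[0.004,-0.033,0.0],np.float64(-0.93)],[[0.007,-0.033,0.0],np.float64(-0.93)]] }
{"steps": [[[0.01,-0.032,0.0],np.float64(-0.93)],[[0.014,-0.031,0.0],np.float64(-0.93)],[[0.016,-0.029,0.0],np.float64(-0.93)],[[0.019,-0.028,0.0],np.float64(-0.93)],[[0.022,-0.026,0.0],np.float64(-0.92)],[[0.024,-0.023,0.0],np.float64(-0.93)],[[0.027,-0.021,0.0],np.float64(-0.92)],[[0.028,-0.018,0.0],np.float64(-0.93)],[[0.03,-0.016,0.0],np.float64(-0.92)]] }
triv [array([ 503., -309.]), array([ 488., -216.]), array([ 517., -402.]), array([ 598., -299.]), array([ 413., -318.])]
bowls rim [array([ 690., -319.])]
mill [array([785., -74.])]
jug [array([682., 331.])]
```

Call:
move_arm(steps=[[[-0.005, -0.009, -0.024], 0], [[-0.006, -0.01, -0.025], 0], [[-0.015, -0.03, 0], -0.93], [[-0.012, -0.031, 0], -0.93], [[-0.009, -0.033, 0], -0.93], [[-0.006, -0.033, 0], -0.93], [[-0.003, -0.034, 0], -0.93], [[0.001, -0.034, 0], -0.93], [[0.004, -0.033, 0], -0.93], [[0.007, -0.033, 0], -0.93]], gripper=-1)

```text
time_s: 2.13
position: [405.1, -239.6, 280.5]
tool_rot: [0.0, 0.986, -0.168, 0.0]
wrist_force: [0.5, -0.4, -0.1]
finger_gap: 1.001
```

Call:
move_arm(steps=[[[0.01, -0.032, 0], -0.93], [[0.014, -0.031, 0], -0.93], [[0.016, -0.029, 0], -0.93], [[0.019, -0.028, 0], -0.93], [[0.022, -0.026, 0], -0.92], [[0.024, -0.023, 0], -0.93], [[0.027, -0.021, 0], -0.92], [[0.028, -0.018, 0], -0.93], [[0.03, -0.016, 0], -0.92], [[0, 0, 0], 0]])

```text
time_s: 2.97
position: [592.3, 3.4, 278.7]
tool_rot: [-0.001, 0.964, 0.266, -0.0]
wrist_force: [-1.5, -0.3, -0.1]
finger_gap: 0.995
```

```bash
sed -i 's/tr=round(t\/6,2)/tr=float(round(t\/6,2))/' plan.py
python3 - <<'E'
from plan import *
show([(590.2,-1.2,280,30.4),(590.2,-1.2,196,30.4,14)])
im=capture('top');crop('top',im,330,200,100,75,4,'pics/t3.png')
im=capture('side');crop('side',im,300,170,100,75,4,'pics/s3.png')
E
```

```text
now [592.3   3.4 278.7] 30.9 t 3.0 q6 1.04 gap 0.995 F [-1.5 -0.3 -0.1]
{"steps": [[[-0.004,0.003,-0.001],0.08],[[-0.0,-0.0,0.014],-0.0],[[-0.0,-0.0,0.014],-0.0],[[-0.0,-0.0,0.014],-0.0],[[-0.0,-0.0,0.014],-0.0],[[-0.0,-0.0,0.014],-0.0],[[-0.0,-0.0,0.014],-0.0]] }
```

View pics/t3.png

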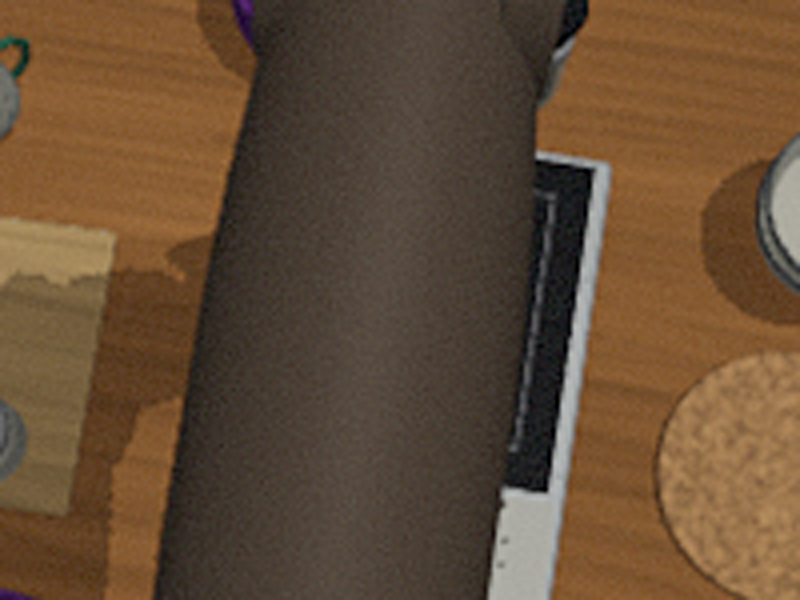

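View pics/s3.png

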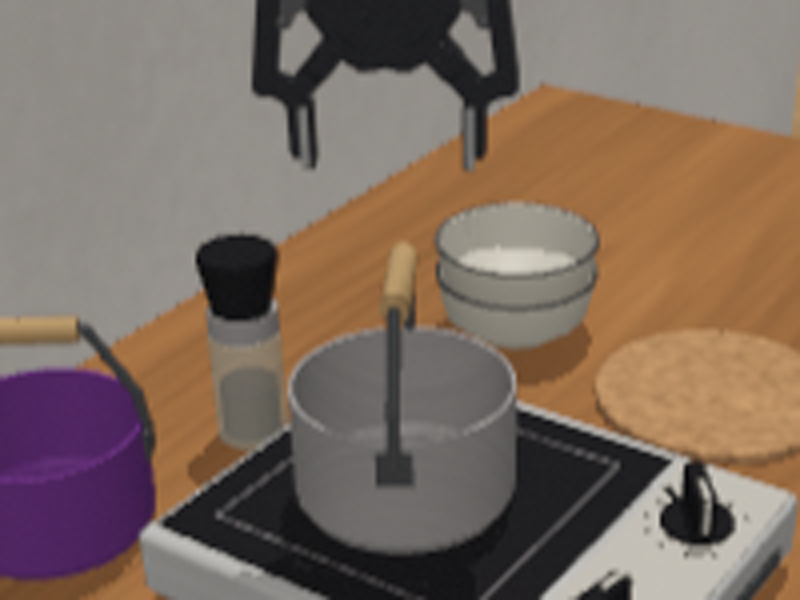

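The gripper is centred over the handle and the pan hasn't moved in the side view. I'm descending to the sleeve.

Call:
move_arm(steps=[[[0, 0, 0], 0], [[0, 0, 0], 0], [[0, 0, 0.01], 0]])

```text
time_s: 3.32
position: [589.7, -2.0, 272.4]
tool_rot: [0.001, 0.965, 0.261, 0.002]
wrist_force: [0.1, -0.2, -0.5]
finger_gap: 1.001
```

Run:
```python
from plan import *
show([(590.2,-1.2,270,30.4),(590.2,-1.2,196,30.4,14)])
```

```text
now [589.7  -2.  272.4] 30.3 t 3.3 q6 1.04 gap 1.001 F [ 0.1 -0.2 -0.5]
{"steps": [[[0.001,-0.0,0.002],-0.02],[[-0.0,-0.0,0.012],-0.0],[[-0.0,-0.0,0.012],-0.0],[[-0.0,-0.0,0.013],-0.0],[[-0.0,-0.0,0.012],-0.0],[[-0.0,-0.0,0.013],-0.0],[[-0.0,-0.0,0.012],-0.0]] }
```

Call:
move_arm(steps=[[[0.001, 0, 0.012], 0], [[0, 0, 0.013], 0], [[0, 0, 0.013], 0], [[0, 0, 0.013], 0], [[0, 0, 0.013], 0], [[0, 0, 0.01], 0], [[0, 0, 0], 0], [[0, 0, 0], 0]])

```text
time_s: 3.98
position: [589.9, -1.1, 196.4]
tool_rot: [-0.0, 0.965, 0.262, -0.0]
wrist_force: [0.1, -1.3, 0.5]
finger_gap: 1.0
```

Call:
move_arm(steps=[[[0, 0, 0], 0], [[0, 0, 0], 0], [[0, 0, 0], 0], [[0, 0, 0], 0], [[0, 0, 0], 0], [[0, 0, 0], 0], [[0, 0, 0], 0], [[0, 0, 0], 0], [[0, 0, 0], 0], [[0, 0, 0], 0]], gripper=1)

```text
time_s: 4.82
position: [590.2, -0.6, 196.6]
tool_rot: [0.0, 0.965, 0.262, -0.0]
wrist_force: [-4.5, -1.7, 5.0]
finger_gap: 0.192
```

Run:
```python
from plan import *
im=capture('side');crop('side',im,300,170,100,75,4,'pics/s4.png')
show([(590,-1,300,30.4,10),])
```

```text
now [590.2  -0.6 196.6] 30.4 t 4.9 q6 1.04 gap 0.191 F [-3.1 -1.7  4.7]
{"steps": [[[-0.0,0.0,-0.009],-0.0],[[-0.0,0.0,-0.009],-0.0],[[-0.0,0.0,-0.009],-0.0],[[-0.0,0.0,-0.01],-0.0],[[-0.0,0.0,-0.009],-0.0],[[-0.0,0.0,-0.01],-0.0],[[-0.0,0.0,-0.009],-0.0],[[-0.0,0.0,-0.01],-0.0],[[-0.0,0.0,-0.009],-0.0],[[-0.0,0.0,-0.01],-0.0]] }
{"steps": [[[-0.0,0.0,-0.009],-0.0]] }
```

View pics/s4.png

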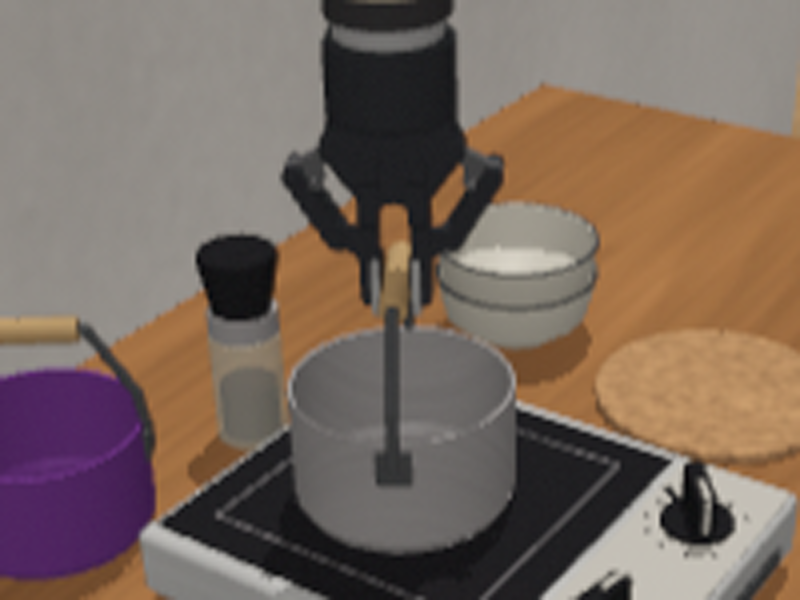

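The handle is gripped, with a gap of about 16 mm on the 18 mm sleeve. I'm lifting.

Call:
move_arm(steps=[[[0, 0, -0.004], 0], [[0, 0, -0.008], 0], [[0, 0, -0.01], 0], [[0, 0, -0.012], 0], [[0, 0, -0.012], 0], [[0, 0, -0.012], 0], [[0, 0, -0.012], 0], [[0, 0, -0.01], 0], [[0, 0, -0.006], 0], [[0, 0, -0.004], 0]])

```text
time_s: 5.7
position: [590.9, -0.2, 287.3]
tool_rot: [0.0, 0.965, 0.262, 0.001]
wrist_force: [0.6, -0.2, -6.5]
finger_gap: 0.185
```

Run:
```python
from plan import *
show([(504,-309,286,30.4)],step=22)
im=capture('side');cv2.imwrite('pics/s5.png',im)
```

```text
now [ 5.909e+02 -2.000e-01  2.873e+02] 30.4 t 5.7 q6 1.04 gap 0.185 F [ 0.6 -0.2 -6.5]
{"steps": [[[-0.015,0.015,0.0],0.0],[[-0.015,0.015,0.0],0.0],[[-0.015,0.015,0.0],0.0],[[-0.016,0.015,0.0],0.0],[[-0.015,0.015,0.0],0.0],[[-0.016,0.015,0.0],0.0],[[-0.015,0.015,0.0],0.0],[[-0.016,0.015,0.0],0.0],[[-0.015,0.015,0.0],0.0],[[-0.016,0.015,0.0],0.0]] }
{"steps": [[[-0.015,0.014,0.0],0.0],[[-0.016,0.015,0.0],0.0],[[-0.015,0.014,0.0],0.0],[[-0.016,0.015,0.001],0.0],[[-0.015,0.014,0.0],0.0]] }
```

View pics/s5.png

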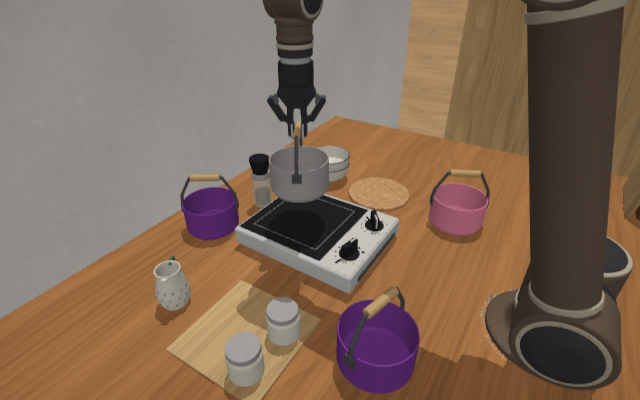

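The pan is upright in the air at (300,172). I'm carrying it to the trivet.

Call:
move_arm(steps=[[[-0.006, 0.006, 0], 0], [[-0.012, 0.012, 0], 0], [[-0.018, 0.017, 0], 0], [[-0.02, 0.02, 0], 0], [[-0.02, 0.019, 0], 0], [[-0.02, 0.019, 0], 0], [[-0.02, 0.019, 0], 0], [[-0.02, 0.019, 0], 0], [[-0.02, 0.019, 0], 0], [[-0.02, 0.019, 0], 0]])

```text
time_s: 6.58
position: [523.0, -236.8, 285.5]
tool_rot: [-0.0, 0.965, 0.262, -0.001]
wrist_force: [-0.1, 0.0, -5.6]
finger_gap: 0.188
```

Call:
move_arm(steps=[[[-0.018, 0.017, 0], 0], [[-0.014, 0.014, 0], 0], [[-0.01, 0.01, 0], 0], [[-0.007, 0.007, 0], 0], [[-0.004, 0.004, 0], 0], [[-0.002, 0.001, 0], 0], [[0, 0, 0], 0], [[0, 0, 0], 0], [[0, 0, 0], 0]])

```text
time_s: 7.33
position: [503.9, -307.9, 286.4]
tool_rot: [-0.0, 0.965, 0.263, 0.0]
wrist_force: [-0.3, 0.7, -5.8]
finger_gap: 0.19
```

Run:
```python
from plan import *
show([(504,-309,170,30.4)],step=12)
im=capture('side');cv2.imwrite('pics/s6.png',im)
im=capture('top');cv2.imwrite('pics/t6.png',im)
```

```text
now [ 503.9 -307.9  286.4] 30.5 t 7.3 q6 0.49 gap 0.19 F [-0.3  0.7 -5.8]
{"steps": [[[-0.0,0.0,0.012],0.0],[[-0.0,0.0,0.012],0.0],[[-0.0,0.0,0.012],0.0],[[-0.0,0.0,0.011],0.0],[[-0.0,0.0,0.012],0.0],[[-0.0,0.0,0.011],0.0],[[-0.0,0.0,0.012],0.0],[[-0.0,0.0,0.011],0.0],[[-0.0,0.001,0.012],0.01],[[-0.0,0.0,0.011],0.0]] }
```

View pics/s6.png

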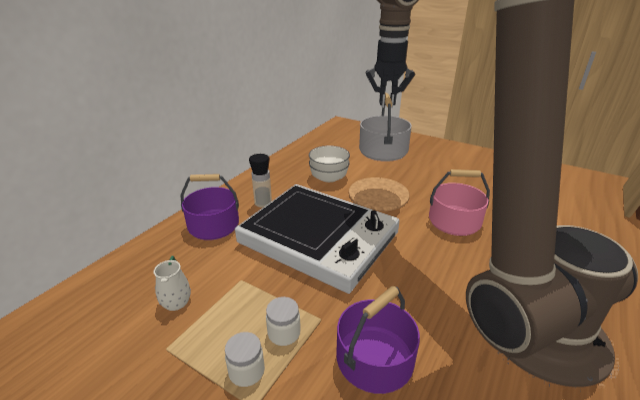

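View pics/t6.png

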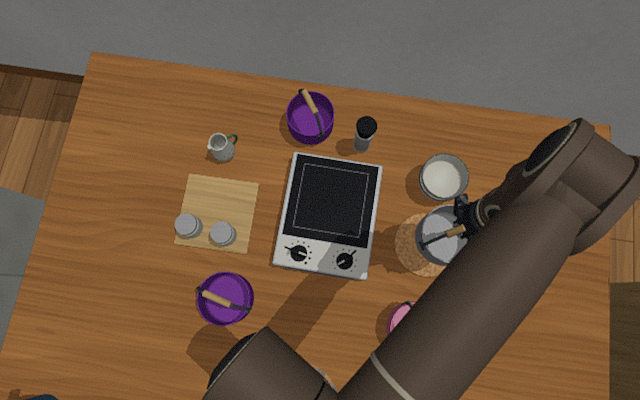

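The pan hangs above the trivet, which shows around (425,244). I'm lowering it.

Call:
move_arm(steps=[[[0, 0.001, 0.006], 0], [[0, 0, 0.012], 0], [[0, 0, 0.016], 0], [[0, 0, 0.018], 0], [[0, 0, 0.018], 0], [[0, 0, 0.018], 0], [[0, 0, 0.016], 0], [[0, 0, 0.012], 0], [[0, 0, 0.008], 0], [[0, 0, 0.006], 0]])

```text
time_s: 8.27
position: [503.7, -309.1, 155.0]
tool_rot: [-0.001, 0.965, 0.262, -0.0]
wrist_force: [-0.2, -0.2, -6.4]
finger_gap: 0.186
```

Call:
move_arm(steps=[[[0, 0, 0.002], 0], [[0, 0, 0.001], 0], [[0, 0, 0.001], 0], [[0, 0, 0.001], 0], [[0, 0, 0], 0], [[0, 0, 0], 0]])

```text
time_s: 8.77
position: [504.3, -309.7, 151.7]
tool_rot: [0.0, 0.965, 0.262, 0.0]
wrist_force: [0.2, 0.5, -5.4]
finger_gap: 0.184
```

Call:
move_arm(steps=[[[0, 0, 0.001], 0], [[0, 0, 0.001], 0], [[0, 0, 0.001], 0], [[0, 0, 0], 0], [[0, 0, 0], 0]])

```text
time_s: 9.18
position: [504.0, -309.6, 148.1]
tool_rot: [-0.0, 0.965, 0.262, -0.0]
wrist_force: [0.3, -0.2, -6.7]
finger_gap: 0.188
```

Call:
move_arm(steps=[[[0, 0, 0.001], 0], [[0, 0, 0], 0], [[0, 0, 0.001], 0], [[0, 0, 0], 0], [[0, 0, 0], 0]])

```text
time_s: 9.6
position: [504.0, -309.8, 146.7]
tool_rot: [0.0, 0.965, 0.262, 0.0]
wrist_force: [-1.8, -0.4, -2.2]
finger_gap: 0.193
```

Call:
move_arm(steps=[[[0, 0, 0.001], 0], [[0, 0, 0], 0], [[0, 0, 0], 0]])

```text
time_s: 9.85
position: [504.0, -310.0, 146.7]
tool_rot: [0.001, 0.965, 0.262, 0.0]
wrist_force: [-3.8, 0.8, 5.8]
finger_gap: 0.19
```

Run:
```python
from plan import *
show([(504,-309,146,30.4)])
im=capture('side');crop('side',im,390,150,100,75,4,'pics/s7.png')
```

```text
now [ 504.  -310.   146.7] 30.4 t 9.8 q6 0.49 gap 0.19 F [-3.8  0.8  5.8]
{"steps": [[[0.001,-0.001,0.001],-0.0]] }
```

View pics/s7.png

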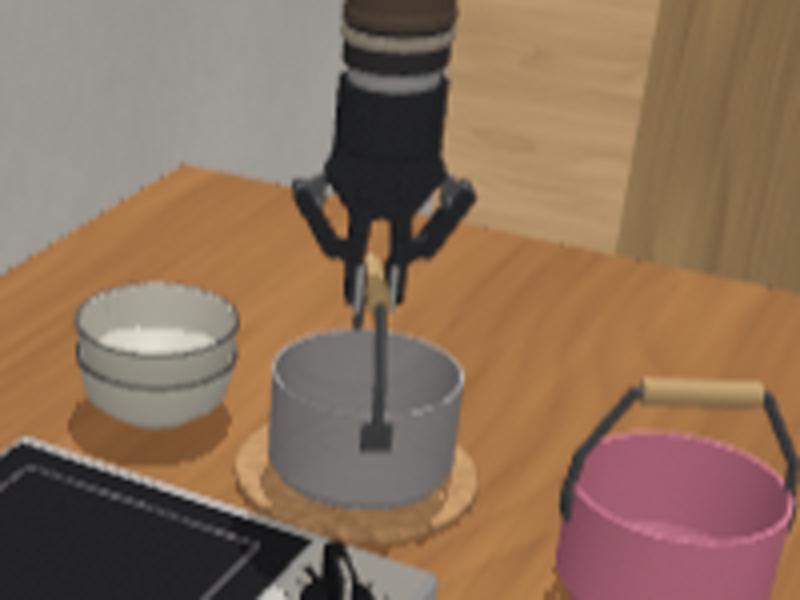

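The pan stands on the trivet and the contact force confirms it. I'm releasing and rising.

Call:
move_arm(steps=[[[0, 0, 0], 0], [[0, 0, 0], 0], [[0, 0, 0], 0], [[0, 0, 0], 0], [[0, 0, 0], 0], [[0, 0, 0], 0], [[0, 0, 0], 0], [[0, 0, 0], 0]], gripper=-1)

```text
time_s: 10.57
position: [504.1, -309.6, 145.2]
tool_rot: [-0.0, 0.965, 0.262, 0.0]
wrist_force: [0.1, -0.2, 0.4]
finger_gap: 1.002
```

Call:
move_arm(steps=[[[0, 0, -0.006], 0], [[0, 0, -0.012], 0], [[0, 0, -0.016], 0], [[0, 0, -0.018], 0], [[0, 0, -0.018], 0], [[0, 0, -0.018], 0], [[0, 0, -0.016], 0], [[0, 0, 0], 0]])

```text
time_s: 11.23
position: [505.1, -310.2, 253.3]
tool_rot: [0.002, 0.965, 0.262, 0.002]
wrist_force: [0.1, 0.2, -0.2]
finger_gap: 0.999
```

Run:
```python
from plan import *
top=capture('top');side=capture('side')
cv2.imwrite('pics/t8.png',top)
crop('top',top,320,255,50,37,8,'pics/t8c.png')
crop('side',side,360,235,50,37,8,'pics/s8c.png')
crop('side',side,390,170,100,75,4,'pics/s8d.png')
show([(504,-309,250)])
```

```text
now [ 504.4 -309.8  249.8] 30.4 t 11.3 q6 0.49 gap 0.998 F [-0.6 -0.2 -1.2]
{"steps": [[[0.0,-0.001,-0.0],-0.0]] }
```

View pics/t8c.png

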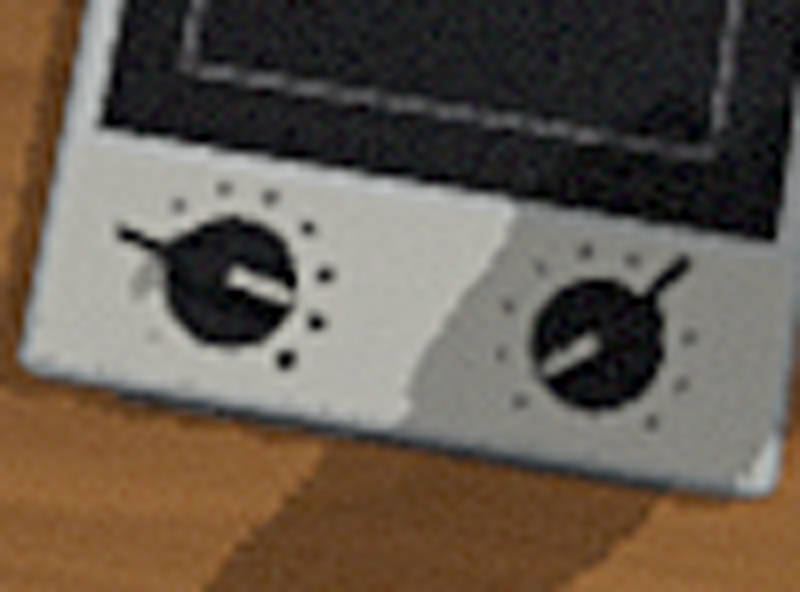

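View pics/s8c.png

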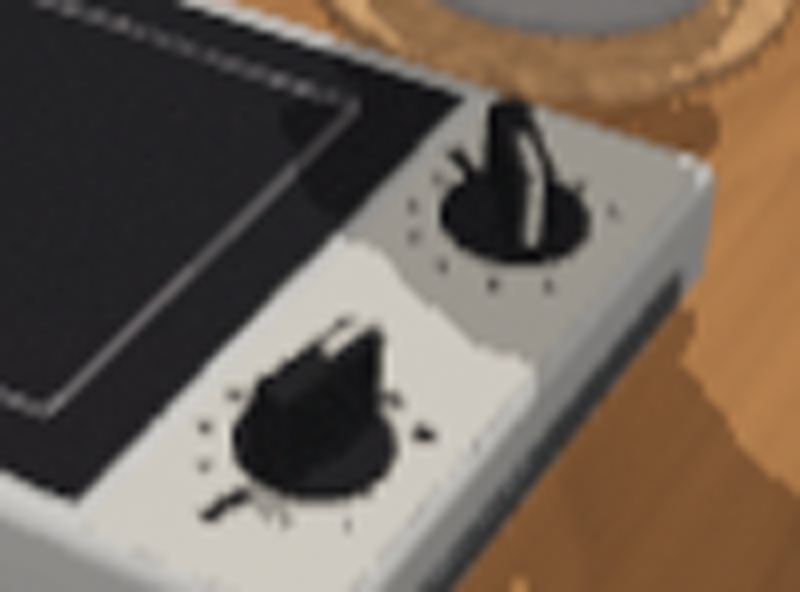

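View pics/s8d.png

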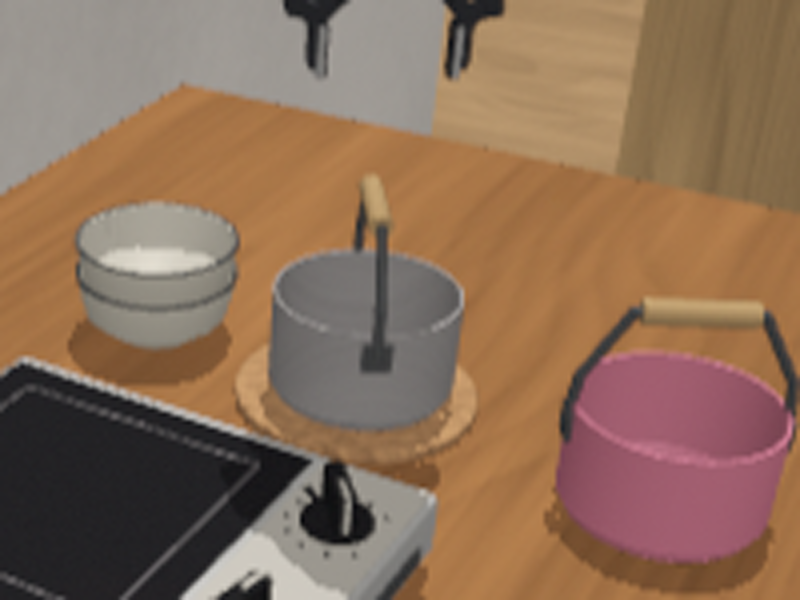

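```bash
cat > k.py <<'E'
from plan import *
T=lambda x,y:np.array(((x+.5)/8-.5+270,(y+.5)/8-.5+218))
def ang(a,b,z=93):
    A=atz('top',T(*a),z);B=atz('top',T(*b),z);d=B-A;return A.round(1)[:2],B.round(1)[:2],np.degrees(np.arctan2(d[1],d[0])).round(1)
print('heat',ang((232,275),(293,298)),'mark',ang((158,248),(120,232),58))
print('timer',ang((597,345),(545,372)),'mark',ang((648,300),(685,265),58))
for n,x,y in(('heat',415.1,57.4),('timer',414.1,-72.6)):
    print(n,((proj('top',[x,y,93])-[270,218]+.5)*8-.5).round(),((proj('top',[x,y,64])-[270,218]+.5)*8-.5).round())
# skirt centers
print(atz('top',T(232,282),62).round(1),atz('top',T(598,344),62).round(1))
E
python3 k.py
```

```text
heat (array([416. ,  56.7]), array([411.5,  34.8]), np.float64(-101.6)) mark (array([424.7,  86.2]), array([428.2, 100.4]), np.float64(76.2))
timer (array([411.8, -69.9]), array([400.1, -53.7]), np.float64(126.1)) mark (array([433.4, -87.2]), array([447.6, -98.4]), np.float64(-38.2))
heat [230. 277.] [233. 286.]
timer [606. 340.] [600. 347.]
[416.5  58.2  62. ] [415.  -71.8  62. ]
```

Run:
```python
from plan import *
show([(415.8,57.6,200,-11.6)],step=34)
```

```text
now [ 504.4 -309.8  249.8] 30.4 t 11.3 q6 0.49 gap 0.998 F [-0.6 -0.2 -1.2]
{"steps": [[[0.009,-0.03,0.004],0.58],[[0.007,-0.031,0.004],0.58],[[0.005,-0.031,0.004],0.58],[[0.004,-0.031,0.004],0.58],[[0.002,-0.031,0.004],0.58],[[-0.0,-0.032,0.004],0.59],[[-0.002,-0.031,0.004],0.58],[[-0.004,-0.031,0.004],0.59],[[-0.006,-0.031,0.004],0.58],[[-0.008,-0.031,0.005],0.59]] }
{"steps": [[[-0.01,-0.03,0.004],0.58],[[-0.012,-0.029,0.005],0.59]] }
```

Call:
move_arm(steps=[[[0.009, -0.03, 0], 0.58], [[0.007, -0.031, 0], 0.58], [[0.005, -0.031, 0], 0.58], [[0.004, -0.031, 0], 0.58], [[0.002, -0.031, 0], 0.58], [[0, -0.032, 0.01], 0.59], [[-0.002, -0.031, 0.01], 0.58], [[-0.004, -0.031, 0.01], 0.59], [[-0.006, -0.031, 0.01], 0.58], [[-0.008, -0.031, 0.01], 0.59]])

```text
time_s: 12.17
position: [429.8, -2.2, 197.5]
tool_rot: [0.0, 0.999, -0.042, -0.001]
wrist_force: [1.3, -0.5, -0.3]
finger_gap: 1.0
```

Call:
move_arm(steps=[[[-0.01, -0.03, 0], 0.58], [[-0.012, -0.029, 0], 0.59], [[0, 0, 0], 0], [[0, 0, 0], 0], [[0, 0, 0], 0]])

```text
time_s: 12.58
position: [415.5, 57.6, 198.5]
tool_rot: [0.0, 0.995, -0.1, -0.001]
wrist_force: [1.1, -0.0, 0.1]
finger_gap: 0.996
```

Run:
```python
from plan import *
show([(415.8,57.6,180,-11.6),(415.8,57.6,68,-11.6)],step=14)
```

```text
now [415.5  57.6 198.5] -11.5 t 12.6 q6 1.91 gap 0.996 F [ 1.1 -0.   0.1]
{"steps": [[[0.0,-0.0,0.009],0.01],[[0.0,-0.0,0.009],0.0],[[0.0,-0.0,0.012],0.0],[[0.0,-0.0,0.013],0.0],[[0.0,-0.0,0.012],0.0],[[0.0,-0.0,0.013],0.0],[[0.0,-0.0,0.012],0.0],[[0.0,-0.0,0.013],0.0],[[0.0,-0.0,0.012],0.0],[[0.0,-0.0,0.013],0.0]] }
{"steps": [[[0.0,-0.0,0.012],0.0]] }
```

Call:
move_arm(steps=[[[0, 0, 0.01], 0], [[0, 0, 0.016], 0], [[0, 0, 0.018], 0], [[0, 0, 0.018], 0], [[0, 0, 0.018], 0], [[0, 0, 0.018], 0], [[0, 0, 0.014], 0], [[0, 0, 0.01], 0], [[0, 0, 0.005], 0], [[0, 0, 0.003], 0]])

```text
time_s: 13.42
position: [415.5, 57.0, 68.4]
tool_rot: [0.0, 0.995, -0.102, -0.001]
wrist_force: [0.2, -0.2, 0.1]
finger_gap: 1.001
```

Call:
move_arm(steps=[[[0, 0, 0], 0], [[0, 0, 0], 0], [[0, 0, 0], 0], [[0, 0, 0], 0], [[0, 0, 0], 0], [[0, 0, 0], 0], [[0, 0, 0], 0], [[0, 0, 0], 0], [[0, 0, 0], 0], [[0, 0, 0], 0]], gripper=1)

```text
time_s: 14.25
position: [415.4, 57.9, 69.9]
tool_rot: [-0.0, 0.995, -0.101, -0.0]
wrist_force: [-3.7, 0.7, 6.0]
finger_gap: 0.155
```

Run:
```python
from plan import *
im=capture('side');crop('side',im,345,225,80,60,5,'pics/s9.png')
show([(415.8,57.6,68,-11.6)])
```

```text
now [415.4  57.9  69.9] -11.6 t 14.3 q6 1.91 gap 0.152 F [-4.4  0.7  5.9]
{"steps": [[[0.0,0.0,0.002],0.0]] }
```

View pics/s9.png

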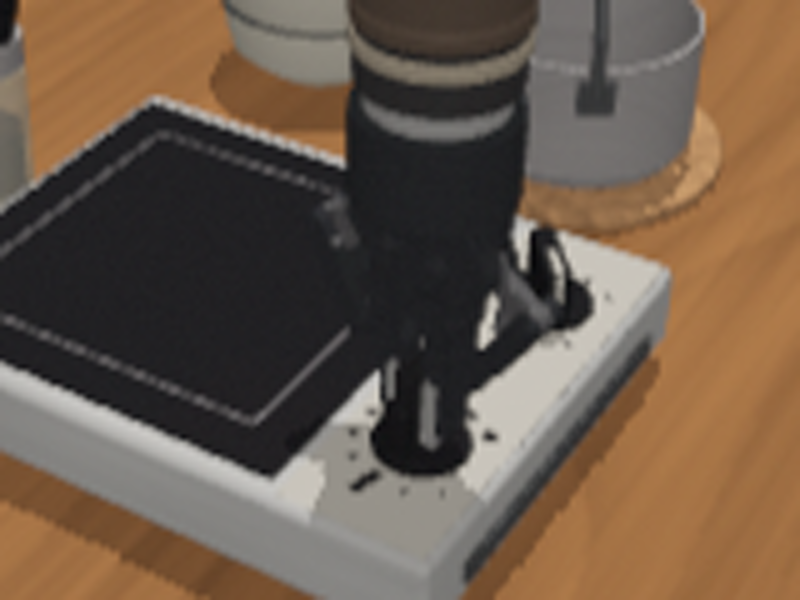

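Call:
move_arm(steps=[[[0, 0, -0.001], -0.5], [[0, 0, 0], -1], [[0, 0, 0], -1], [[0, 0, 0], -1], [[0, 0, 0], -1], [[0, 0, 0], -1], [[0, 0, 0], -1], [[0, 0, 0], -1], [[0, 0, 0], -1], [[0, 0, 0], -1]])

```text
time_s: 15.13
position: [415.0, 57.9, 70.0]
tool_rot: [-0.001, 0.922, 0.388, -0.001]
wrist_force: [-2.0, 0.4, -1.2]
finger_gap: 0.15
```

Call:
move_arm(steps=[[[0, 0, 0], -1], [[0, 0, 0], -1], [[0, 0, 0], -1], [[0, 0, 0], -1], [[0, 0, 0], -1], [[0, 0, 0], -1], [[0, 0, 0], -1], [[0, 0, 0], -1], [[0, 0, 0], -1], [[0, 0, 0], -0.5]])

```text
time_s: 15.97
position: [414.8, 57.6, 70.0]
tool_rot: [-0.001, 0.625, 0.781, -0.001]
wrist_force: [-2.4, -0.7, -0.4]
finger_gap: 0.148
```

Run:
```python
from plan import *
im=capture('side');crop('side',im,345,225,80,60,5,'pics/s10.png')
show([(415.8,57.6,68,165)])
```

```text
now [414.8  57.6  70. ] 102.7 t 16.0 q6 -0.08 gap 0.152 F [-3.5 -0.1  0.1]
{"steps": [[[-0.0,0.0,0.0],-0.94],[[-0.0,0.0,0.0],-0.94],[[-0.0,0.0,0.0],-0.94],[[-0.0,0.0,0.0],-0.95],[[-0.0,0.0,0.0],-0.94],[[-0.0,0.0,0.0],-0.95],[[-0.0,0.0,0.0],-0.94],[[-0.0,0.0,0.0],-0.95],[[-0.0,0.0,0.001],-0.94],[[-0.0,0.0,0.0],-0.95]] }
{"steps": [[[-0.001,0.0,0.001],-0.94]] }
```

View pics/s10.png

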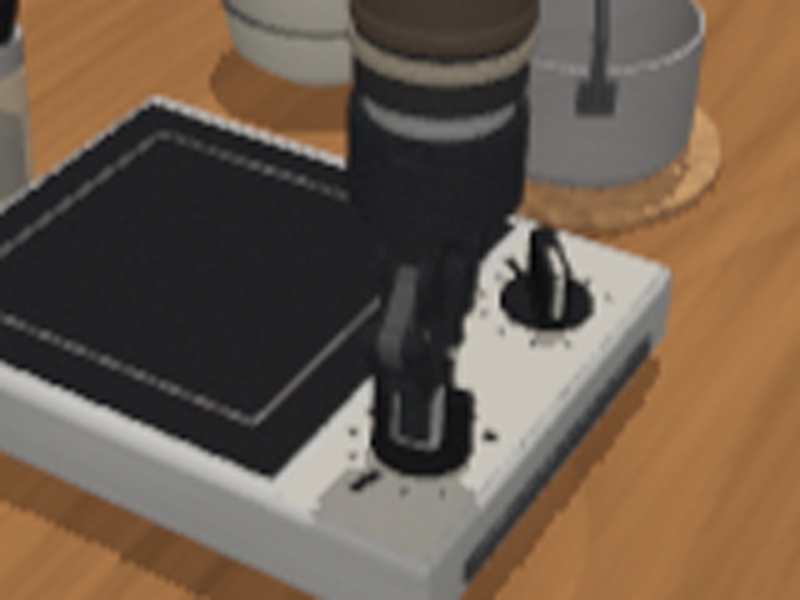

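Call:
move_arm(steps=[[[0, 0, 0], -1], [[0, 0, 0], -1], [[0, 0, 0], -1], [[0, 0, 0], -1], [[0, 0, 0], -1], [[0, 0, 0], -1], [[0, 0, 0], -1], [[0, 0, 0], -1], [[0, 0, 0], -1], [[0, 0, 0], -0.8]])

```text
time_s: 16.85
position: [415.0, 57.2, 70.0]
tool_rot: [-0.001, 0.162, 0.987, -0.001]
wrist_force: [-2.4, -2.1, -0.5]
finger_gap: 0.148
```

Call:
move_arm(steps=[[[0, 0, 0], -0.6], [[0, 0, 0], 0], [[0, 0, 0], 0], [[0, 0, 0], 0]])

```text
time_s: 17.18
position: [415.0, 57.3, 70.0]
tool_rot: [-0.001, 0.133, 0.991, -0.001]
wrist_force: [-3.6, -3.4, -0.1]
finger_gap: 0.149
```

Run:
```python
from plan import *
im=capture('side');crop('side',im,345,240,50,37,8,'pics/s11.png')
show([(415.8,57.6,68,165)])
```

```text
now [415.   57.2  70. ] 164.7 t 17.2 q6 -1.17 gap 0.15 F [-4.8 -3.8 -0.5]
{"steps": [[[-0.001,0.001,0.002],-0.05]] }
```

View pics/s11.png

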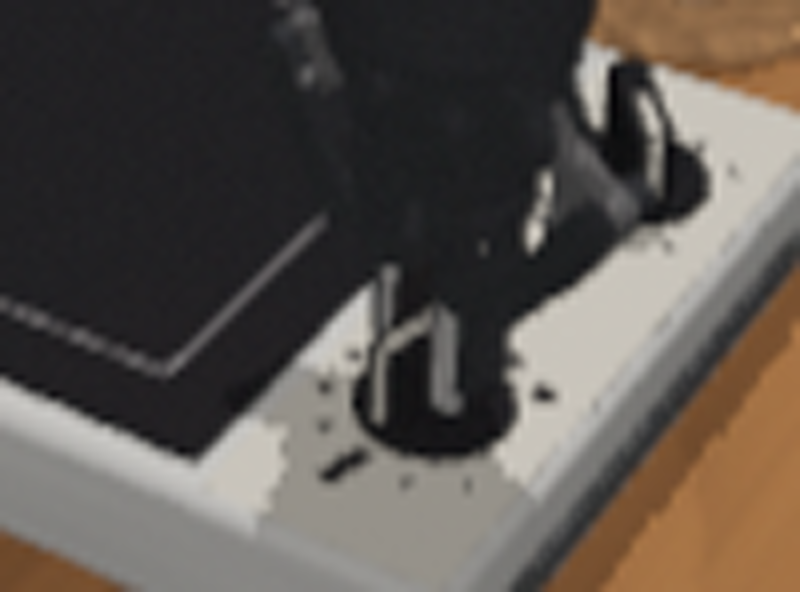

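Call:
move_arm(steps=[[[0, 0, 0], 0], [[0, 0, 0], 0], [[0, 0, 0], 0], [[0, 0, 0], 0], [[0, 0, 0], 0], [[0, 0, 0], 0], [[0, 0, 0], 0]], gripper=-1)

```text
time_s: 17.82
position: [416.0, 57.8, 70.4]
tool_rot: [0.0, 0.132, 0.991, 0.0]
wrist_force: [-0.8, 0.3, -0.3]
finger_gap: 1.001
```

Call:
move_arm(steps=[[[0, 0, -0.01], 0], [[0, 0, -0.02], 0], [[0, 0, -0.025], 0], [[0, 0, -0.025], 0], [[0, 0, -0.02], 0], [[0, 0, 0], 0]])

```text
time_s: 18.32
position: [418.0, 58.0, 175.1]
tool_rot: [0.003, 0.132, 0.991, 0.001]
wrist_force: [0.6, 0.7, 0.5]
finger_gap: 0.999
```

Run:
```python
from plan import *
show([(440,160,180,180)])
```

```text
now [418.   58.  175.1] 164.8 t 18.3 q6 -1.17 gap 0.999 F [0.6 0.7 0.5]
{"steps": [[[0.002,0.035,-0.002],-0.85],[[-0.001,0.035,-0.001],-0.84],[[-0.005,0.034,-0.002],-0.85]] }
```

Call:
move_arm(steps=[[[0.002, 0.036, -0.002], -0.85], [[0, 0.036, -0.002], -0.85], [[0, 0.036, 0], -0.85], [[0, 0.036, 0], 0], [[0, 0.036, 0], 0], [[0, 0.02, 0], 0], [[0, 0, 0], 0], [[0, 0, 0], 0]])

```text
time_s: 18.98
position: [432.3, 257.0, 173.9]
tool_rot: [-0.0, -0.002, 1.0, -0.0]
wrist_force: [-0.3, -0.8, -0.2]
finger_gap: 1.0
```

Run:
```python
from plan import *
show([(440,240,180,180)])
top=capture('top');side=capture('side')
cv2.imwrite('pics/t12.png',top)
crop('top',top,320,255,50,37,8,'pics/t12c.png')
crop('side',side,260,340,80,60,5,'pics/s12.png')
crop('side',side,345,240,50,37,8,'pics/s12k.png')
for c in('top','side'):
  for q in pinpoint(c,'jar1')[:4]:print(c,q['conf'],np.round(q['uv'],1),atz(c,q['uv'],6).round(0))
```

```text
now [432.3 257.  173.9] -179.8 t 19.0 q6 -1.04 gap 1.0 F [-0.3 -0.8 -0.2]
{"steps": [[[-0.0,-0.0,-0.0],-1.0],[[-0.0,-0.0,-0.0],-1.0],[[-0.0,-0.0,-0.0],-1.0],[[-0.0,-0.0,-0.0],-1.0],[[-0.0,-0.0,-0.0],-1.0],[[0.0,-0.0,-0.0],-1.0],[[0.0,-0.0,-0.0],-1.0],[[0.0,-0.0,-0.0],-1.0],[[0.0,-0.0,-0.0],-1.0],[[0.0,-0.0,-0.0],-1.0]] }
{"steps": [[[0.0,-0.0,-0.0],-1.0],[[0.0,-0.0,-0.0],-1.0],[[0.0,-0.0,-0.0],-1.0],[[0.0,-0.0,-0.0],-1.0],[[0.0,-0.0,-0.0],-1.0],[[0.0,-0.0,-0.0],-1.0],[[0.0,-0.0,-0.0],-1.0],[[0.0,-0.0,-0.0],-1.0],[[0.0,-0.0,-0.0],-1.0],[[0.0,-0.0,-0.0],-1.0]] }
{"steps": [[[0.0,0.0,-0.0],-1.0],[[0.0,0.0,-0.0],-1.0],[[0.0,0.0,-0.0],-1.0],[[0.0,0.0,-0.0],-1.0],[[0.0,0.0,-0.0],-1.0],[[0.0,0.0,-0.0],-1.0],[[0.0,0.0,-0.0],-1.0],[[0.0,0.0,-0.0],-1.0],[[0.0,0.0,-0.0],-1.0],[[0.0,0.001,-0.0],-1.0]] }
{"steps": [[[0.0,0.001,-0.0],-1.0],[[0.0,0.001,-0.0],-1.0],[[0.0,0.001,-0.0],-1.0],[[0.0,0.001,-0.0],-1.0],[[0.0,0.001,-0.0],-1.0],[[0.0,0.001,-0.0],-1.0],[[-0.0,0.0,-0.0],-1.0],[[-0.0,0.001,-0.0],-1.0],[[-0.0,0.0,-0.0],-1.0],[[-0.0,0.0,-0.0],-1.0]] }
{"steps": [[[-0.0,0.0,-0.0],-1.0],[[-0.0,0.0,-0.0],-1.0],[[-0.0,0.0,-0.0],-1.0],[[-0.0,0.0,-0.0],-1.0],[[-0.001,0.0,-0.0],-1.0],[[-0.001,0.0,-0.0],-1.0],[[-0.001,0.0,-0.0],-1.0],[[-0.001,0.0,-0.0],-1.0],[[-0.001,0.0,-0.001],-1.0],[[-0.001,0.0,-0.0],-1.0]] }
{"steps": [[[-0.001,0.0,-0.001],-1.0],[[-0.001,0.0,-0.0],-1.0],[[-0.0,0.0,-0.001],-1.0],[[-0.001,0.0,-0.0],-0.99],[[-0.001,0.0,-0.001],-1.0],[[-0.0,0.0,-0.0],-0.99],[[-0.001,0.0,-0.001],-1.0],[[-0.0,-0.0,-0.0],-0.99],[[-0.001,-0.0,-0.001],-1.0],[[-0.0,-0.0,-0.0],-0.99]] }
top 0.65 [228.5 230.3] [455. 279.   6.]
side 0.82 [285.1 330.9] [439. 280.   6.]
side 0.58 [244.9 369.9] [450. 389.   6.]
side 0.31 [350.7 249.6] [448. -14.   6.]
```

View pics/t12c.png

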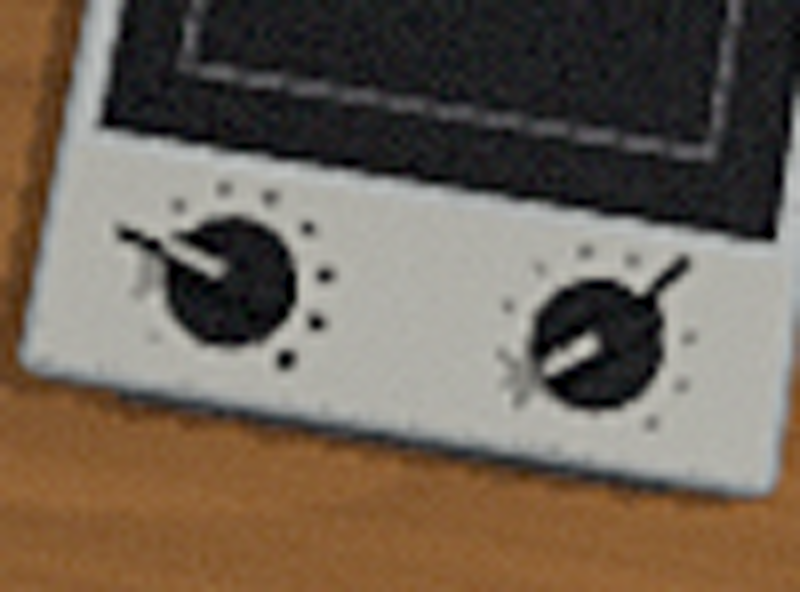

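View pics/t12.png

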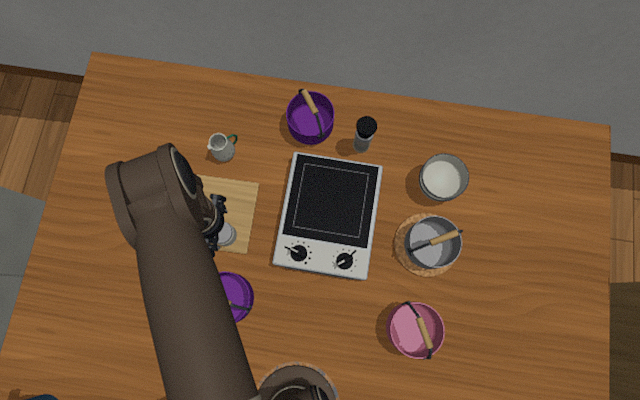

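View pics/s12.png

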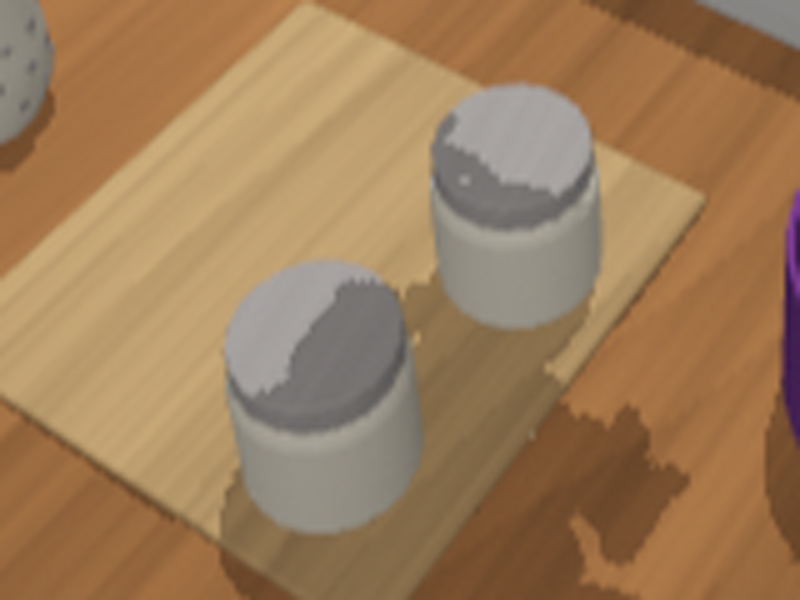

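View pics/s12k.png

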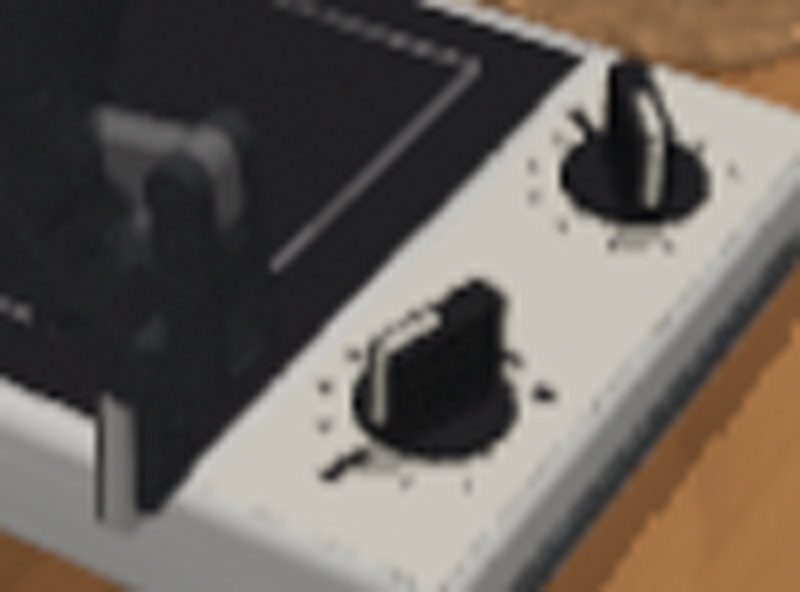

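```bash
cat > jf.py <<'E'
from plan import *
from scipy.optimize import least_squares
a=np.linspace(0,2*np.pi,181)
def lid(c,L,R,Tp,z=76,r=31,x0=(440,300)):
    def f(p):
        P=np.array([proj(c,[p[0]+r*np.cos(t),p[1]+r*np.sin(t),z]) for t in a]);return [P[:,0].min()-L,P[:,0].max()-R,P[:,1].min()-Tp]
    o=least_squares(f,x0);return o.x.round(1),np.round(o.fun,1)
E
python3 - <<'E'
from jf import *
S=lambda x,o:(x+.5)/5-.5+o
print(lid('side',S(433,180),S(593,180),S(85,280)))
print(lid('side',S(227,180),S(405,180),S(262,280)))
t=cv2.imread('pics/top0.png');crop('top',t,205,228,40,30,10,'pics/t0j.png')
T=lambda x,y:np.array(((x+.5)/8-.5+270,(y+.5)/8-.5+218))
A=atz('top',T(222,272),93);B=atz('top',T(168,240),93);d=B-A;print(A,B,np.degrees(np.arctan2(d[1],d[0])))
E
```

```text
(array([437.6, 285.3]), array([-0.3,  0.3, -0. ]))
(array([444.1, 389.5]), array([-0.4,  0.4, -0. ]))
[416.52534235  60.24199429  93.        ] [424.45962536  80.32771812  93.        ] 68.44493854295852
```

View pics/t0j.png

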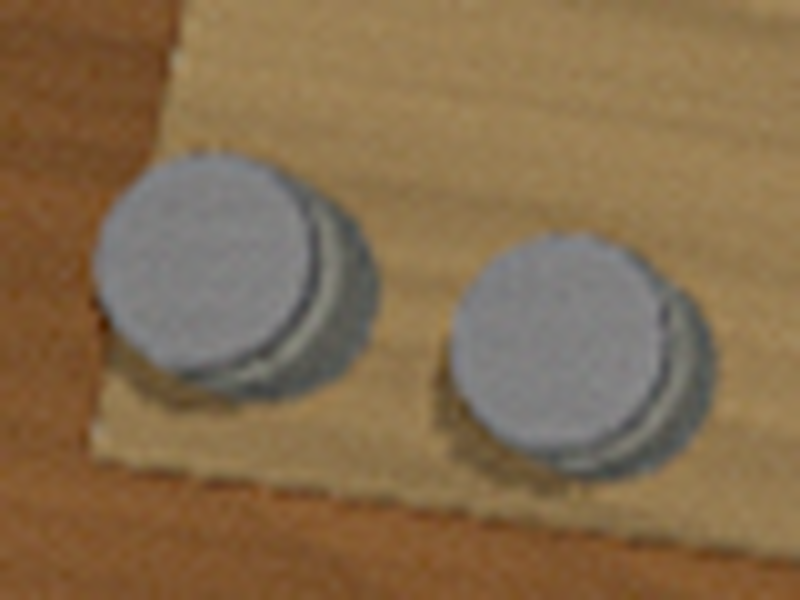

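Run:
```python
from jf import *
T=lambda x,y:np.array(((x+.5)/10-.5+165,(y+.5)/10-.5+198))
for u in((557,342),(203,263)):print(atz('top',T(*u),76).round(1))
t=cv2.imread('pics/t12.png');s=cv2.imread('pics/s12k.png')
c0=np.array([415.6,57.6])
for ang,n in((68,'a'),(75,'b')):
  f=12;o=np.array([280,234]);im=cv2.resize(t[234:274,280:330],None,fx=f,fy=f,interpolation=cv2.INTER_CUBIC)
  r=np.radians(ang);d=np.array([np.cos(r),np.sin(r)]);pts=[]
  for a,z in((0,93),(23,93),(23,64)):
    u=(proj('top',[*(c0+a*d),z])-o+.5)*f-.5;pts.append(u)
  u1=(proj('top',[*(c0+32*d),58])-o+.5)*f-.5;u2=(proj('top',[*(c0+50*d),58])-o+.5)*f-.5
  cv2.polylines(im,[np.int32(np.round(pts))],False,(0,0,255),1);cv2.line(im,tuple(np.int32(u1)),tuple(np.int32(u2)),(0,255,0),1)
  cv2.imwrite(f'pics/k_{n}.png',im)
a=cv2.imread('pics/k_a.png');b=cv2.imread('pics/k_b.png');cv2.imwrite('pics/k.png',np.hstack([a[:,:400],b[:,:400]]))
```

```text
[439.4 284.2  76. ]
[445.9 387.5  76. ]
```

View pics/k.png

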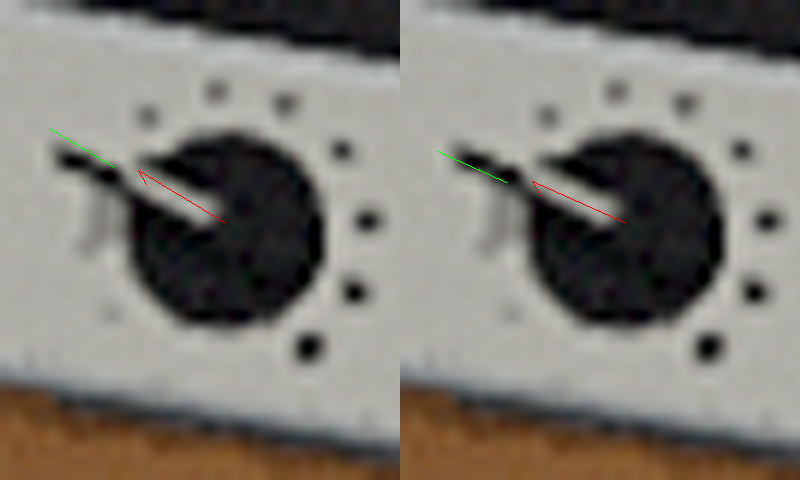

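Call:
move_arm(steps=[[[-0.006, 0.028, 0], 0.03], [[0, 0, 0.03], 0], [[0, 0, 0.03], 0], [[0, 0, 0.014], 0], [[0, 0, 0], 0], [[0, 0, 0], 0]])

```text
time_s: 19.68
position: [438.4, 283.1, 100.2]
tool_rot: [-0.001, 0.001, 1.0, -0.0]
wrist_force: [0.3, -0.7, 1.1]
finger_gap: 1.001
```

Run:
```python
from plan import *
p,y,s,z=pose();print(p.round(1),y)
side=capture('side');crop('side',side,270,320,80,60,5,'pics/s13.png')
```

```text
[438.4 283.1 100.2] 179.83208489452647
```

View pics/s13.png

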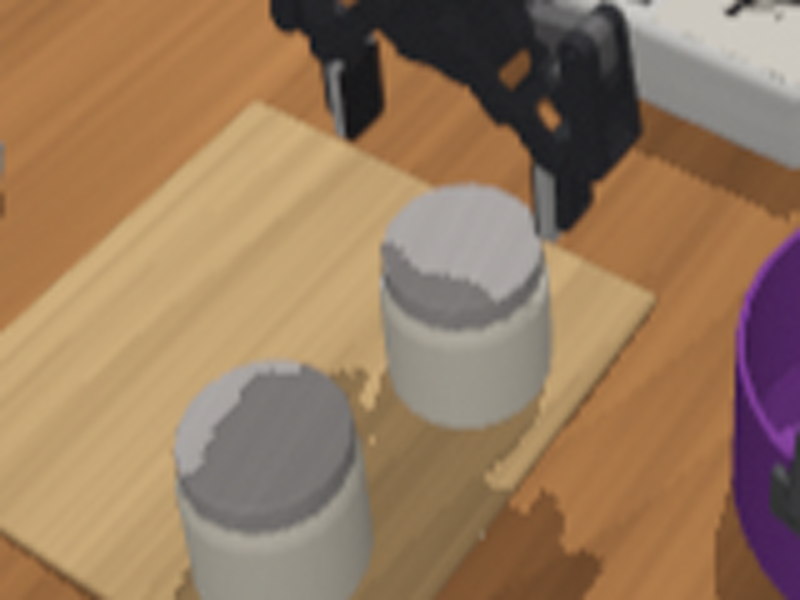

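The open jaws straddle the near jar along x, so I'm descending and gripping.

Call:
move_arm(steps=[[[0, 0.001, 0.01], 0], [[0, 0, 0.015], 0], [[0, 0, 0.016], 0], [[0, 0, 0.016], 0], [[0, 0, 0.012], 0], [[0, 0, 0.006], 0], [[0, 0, 0.003], 0], [[0, 0, 0], 0], [[0, 0, 0], 0]])

```text
time_s: 20.48
position: [439.2, 285.6, 23.1]
tool_rot: [0.001, 0.001, 1.0, 0.0]
wrist_force: [0.1, -0.0, 0.8]
finger_gap: 0.999
```

Call:
move_arm(steps=[[[0, 0, 0], 0], [[0, 0, 0], 0], [[0, 0, 0], 0], [[0, 0, 0], 0], [[0, 0, 0], 0], [[0, 0, 0], 0], [[0, 0, 0], 0], [[0, 0, 0], 0]], gripper=1)

```text
time_s: 21.15
position: [439.2, 285.8, 23.6]
tool_rot: [0.001, 0.001, 1.0, 0.001]
wrist_force: [-0.0, -0.6, 4.7]
finger_gap: 0.758
```

Run:
```python
from plan import *
p,y,s,z=pose();print(p.round(1),y,s['finger_gap'],s['wrist_force'])
side=capture('side');crop('side',side,270,320,80,60,5,'pics/s14.png')
```

```text
[439.2 285.8  23.6] 179.9156178887452 0.7584972836607761 [-0.04637061 -0.59808494  4.69310242]
```

View pics/s14.png

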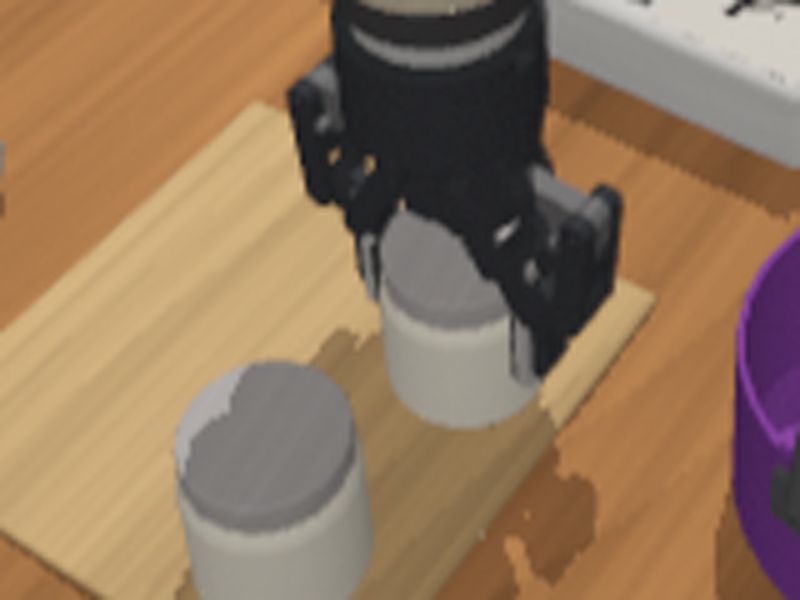

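The first jar is gripped at about 64.5 mm. I'm lifting it.

Call:
move_arm(steps=[[[0, 0, -0.004], 0], [[0, 0, -0.01], 0], [[0, 0, -0.015], 0], [[0, 0, -0.018], 0], [[0, 0, -0.018], 0], [[0, 0, -0.018], 0], [[0, 0, -0.015], 0], [[0, 0, -0.008], 0], [[0, 0, -0.002], 0], [[0, 0, 0], 0]])

```text
time_s: 22.03
position: [438.8, 285.4, 130.7]
tool_rot: [0.0, 0.001, 1.0, 0.0]
wrist_force: [-0.6, -0.6, -2.8]
finger_gap: 0.754
```

Run:
```python
from plan import *
show([(585,-65,130,179.8)],step=26)
side=capture('side');crop('side',side,270,290,80,60,5,'pics/s15.png')
```

```text
now [438.8 285.4 130.7] 179.9 t 22.0 q6 -0.99 gap 0.754 F [-0.6 -0.6 -2.8]
{"steps": [[[-0.01,-0.023,0.0],0.0],[[-0.01,-0.023,0.0],0.0],[[-0.01,-0.023,0.0],0.0],[[-0.01,-0.023,0.0],0.0],[[-0.01,-0.023,0.0],0.0],[[-0.01,-0.024,0.0],0.0],[[-0.01,-0.023,0.0],0.0],[[-0.01,-0.024,0.0],0.0],[[-0.01,-0.023,0.0],0.0],[[-0.009,-0.024,0.0],0.0]] }
{"steps": [[[-0.01,-0.023,0.0],0.0],[[-0.009,-0.024,0.0],0.0],[[-0.01,-0.023,0.0],0.01],[[-0.009,-0.024,0.0],0.0],[[-0.01,-0.023,0.001],0.01]] }
```

View pics/s15.png

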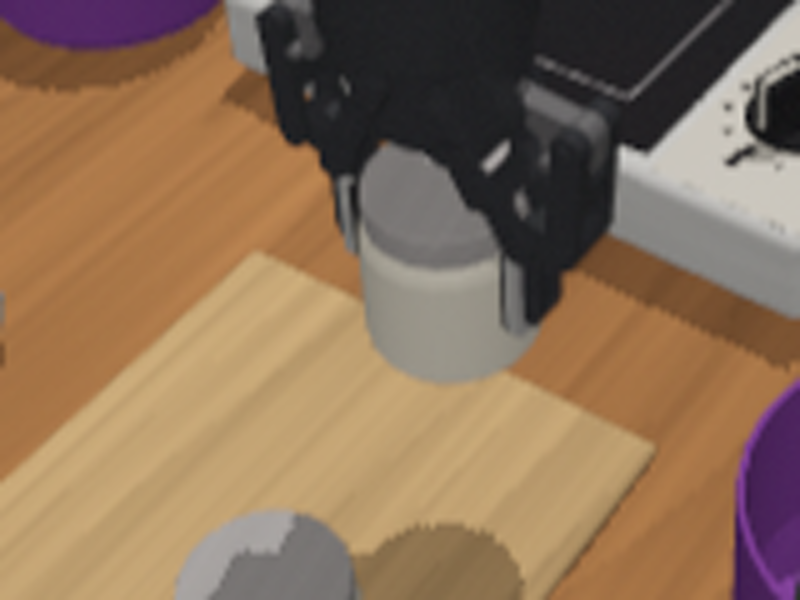

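Call:
move_arm(steps=[[[-0.004, -0.008, 0], 0], [[-0.007, -0.016, 0], 0], [[-0.011, -0.026, 0], 0], [[-0.012, -0.03, 0], 0], [[-0.013, -0.032, 0], 0], [[-0.013, -0.032, 0], 0], [[-0.013, -0.032, 0], 0], [[-0.013, -0.032, 0], 0], [[-0.013, -0.032, 0], 0], [[-0.013, -0.03, 0], 0]])

```text
time_s: 22.92
position: [549.8, 12.5, 129.1]
tool_rot: [-0.001, 0.001, 1.0, -0.0]
wrist_force: [1.9, 0.5, -3.5]
finger_gap: 0.761
```

Call:
move_arm(steps=[[[-0.012, -0.028, 0], 0], [[-0.01, -0.022, 0], 0], [[-0.007, -0.016, 0], 0], [[-0.003, -0.01, 0], 0], [[-0.002, -0.004, 0], 0], [[0, 0, 0], 0], [[0, 0, 0], 0], [[0, 0, 0], 0]])

```text
time_s: 23.58
position: [583.6, -64.0, 130.2]
tool_rot: [-0.0, 0.0, 1.0, 0.0]
wrist_force: [-0.2, -0.5, -2.8]
finger_gap: 0.762
```

Run:
```python
from plan import *
p,y,s,z=pose();print(p.round(1),y,s['finger_gap'],s['wrist_force'])
side=capture('side');crop('side',side,320,200,100,75,4,'pics/s16.png')
```

```text
[583.6 -64.  130.2] 179.97939623437784 0.7623256456927656 [-0.23221568 -0.52914348 -2.82673008]
```

View pics/s16.png

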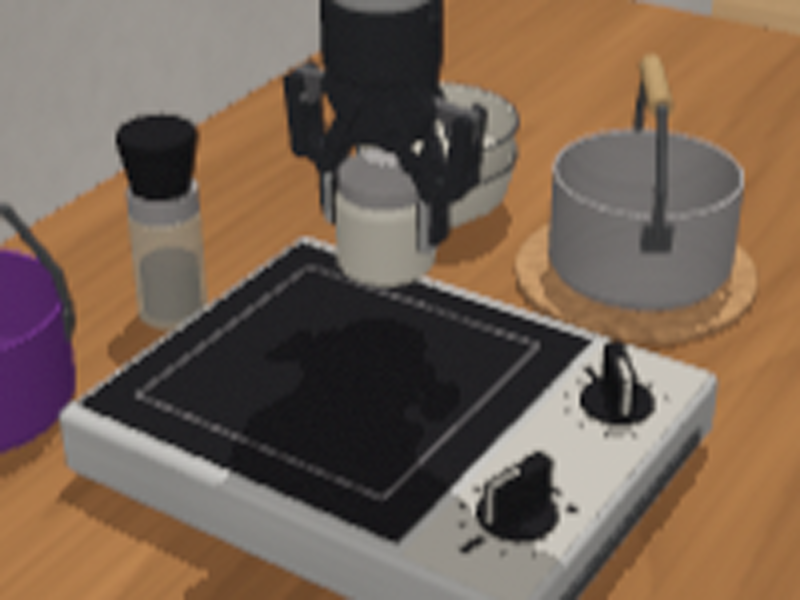

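The jar is above the right half of the glass, the heat pointer is on its mark, and the pan is still on the trivet. I'm lowering the jar.

Call:
move_arm(steps=[[[0, 0, 0.006], 0], [[0, 0, 0.01], 0], [[0, 0, 0.012], 0], [[0, 0, 0.01], 0], [[0, 0, 0.006], 0], [[0, 0, 0.003], 0], [[0, 0, 0.001], 0], [[0, 0, 0], 0], [[0, 0, 0], 0]])

```text
time_s: 24.38
position: [584.4, -65.0, 82.8]
tool_rot: [0.0, 0.001, 1.0, -0.0]
wrist_force: [0.1, -0.0, -3.0]
finger_gap: 0.756
```

Call:
move_arm(steps=[[[0, 0, 0.001], 0], [[0, 0, 0.001], 0], [[0, 0, 0.001], 0], [[0, 0, 0], 0], [[0, 0, 0], 0]])

```text
time_s: 24.8
position: [584.1, -65.0, 79.3]
tool_rot: [-0.0, 0.001, 1.0, 0.0]
wrist_force: [0.5, -0.8, -2.2]
finger_gap: 0.763
```

Call:
move_arm(steps=[[[0, 0, 0.001], 0], [[0, 0, 0], 0], [[0, 0, 0.001], 0], [[0, 0, 0], 0], [[0, 0, 0], 0]])

```text
time_s: 25.22
position: [584.1, -65.0, 77.6]
tool_rot: [0.0, 0.001, 1.0, -0.0]
wrist_force: [-1.0, -0.4, 0.9]
finger_gap: 0.761
```

Call:
move_arm(steps=[[[0, 0, 0], 0], [[0, 0, 0], 0], [[0, 0, 0], 0], [[0, 0, 0], 0], [[0, 0, 0], 0], [[0, 0, 0], 0]], gripper=-1)

```text
time_s: 25.72
position: [584.1, -65.0, 77.3]
tool_rot: [0.0, 0.001, 1.0, -0.0]
wrist_force: [-1.0, -0.0, -0.0]
finger_gap: 0.999
```

Call:
move_arm(steps=[[[0, 0, -0.006], 0], [[0, 0, -0.015], 0], [[0, 0, -0.02], 0], [[0, 0, -0.025], 0], [[0, 0, -0.025], 0], [[0, 0, -0.01], 0], [[0, 0, 0], 0]])

```text
time_s: 26.3
position: [585.6, -65.1, 181.5]
tool_rot: [0.003, 0.001, 1.0, -0.0]
wrist_force: [0.5, 0.1, 0.1]
finger_gap: 1.0
```

Run:
```python
from jf import *
side=capture('side');top=capture('top');cv2.imwrite('pics/s17f.png',side)
crop('side',side,250,360,50,37,8,'pics/s17.png');crop('top',top,200,228,40,30,10,'pics/t17.png')
show([(446,388,178,179.8)],step=34)
```

```text
now [584.1 -64.9 177.8] 179.9 t 26.4 q6 -1.68 gap 0.998 F [-0.8 -0.3 -0.6]
{"steps": [[[0.01,0.032,-0.0],0.0],[[0.01,0.032,-0.0],0.0],[[0.01,0.032,-0.0],0.0],[[0.01,0.032,-0.0],0.0],[[0.01,0.032,-0.0],0.0],[[0.01,0.033,-0.0],0.0],[[0.01,0.032,-0.0],0.0],[[0.01,0.033,-0.0],0.0],[[0.01,0.032,-0.0],0.0],[[0.01,0.033,-0.0],0.0]] }
{"steps": [[[0.01,0.032,-0.0],0.0],[[0.01,0.033,-0.0],0.01],[[0.009,0.032,-0.0],0.0],[[0.01,0.033,-0.0],0.01]] }
```

View pics/s17f.png

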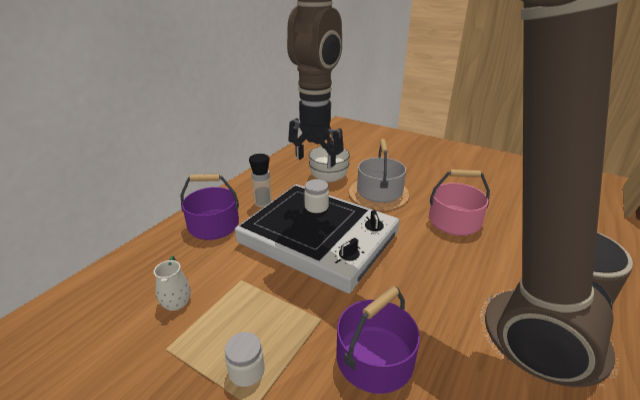

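View pics/t17.png

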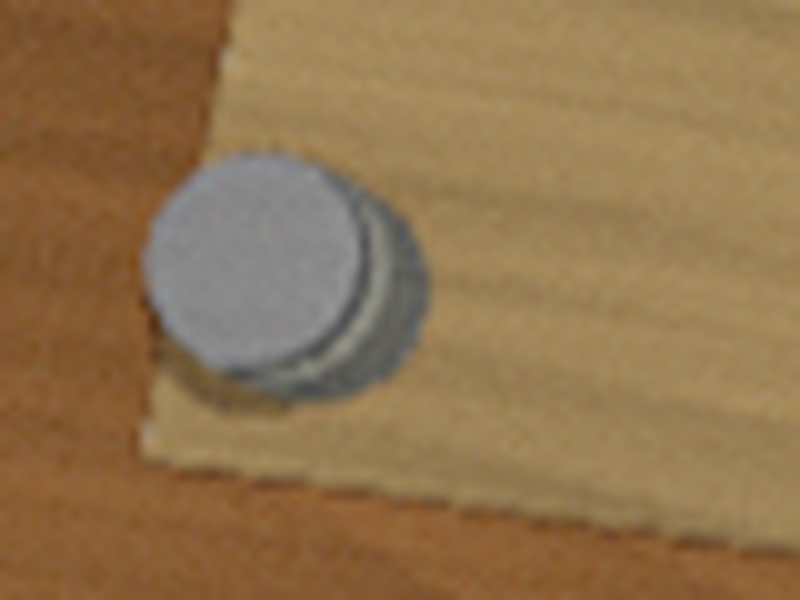

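Jar 1 stands on the glass at (317,196) and jar 2 hasn't moved. I'm going to jar 2.

Call:
move_arm(steps=[[[0.01, 0.032, 0], 0], [[0.01, 0.032, 0], 0], [[0.01, 0.032, 0], 0], [[0.01, 0.033, 0], 0], [[0.01, 0.033, 0], 0], [[0.01, 0.033, 0], 0], [[0.01, 0.033, 0], 0], [[0.01, 0.033, 0], 0], [[0.01, 0.033, 0], 0], [[0.01, 0.033, 0], 0]])

```text
time_s: 27.23
position: [482.9, 263.2, 176.1]
tool_rot: [-0.001, 0.001, 1.0, -0.001]
wrist_force: [0.8, 0.4, -0.3]
finger_gap: 1.0
```

Call:
move_arm(steps=[[[0.01, 0.033, 0], 0], [[0.01, 0.033, 0], 0], [[0.01, 0.033, 0], 0], [[0.009, 0.028, 0], 0], [[0, 0, 0.03], 0], [[0, 0, 0.03], 0], [[0, 0, 0.015], 0], [[0, 0, 0], 0], [[0, 0, 0], 0]])

```text
time_s: 27.98
position: [444.5, 388.2, 101.1]
tool_rot: [-0.002, 0.001, 1.0, -0.002]
wrist_force: [0.6, 0.3, 0.5]
finger_gap: 1.001
```

Run:
```python
from jf import *
side=capture('side')
crop('side',side,250,330,80,60,5,'pics/s18.png')
show([(445.3,388.3,22,179.8)],step=34)
```

```text
now [445.4 388.9 102.8] 179.9 t 28.0 q6 -0.85 gap 0.999 F [0.  0.3 0.5]
{"steps": [[[0.0,-0.0,0.027],0.01],[[0.0,-0.0,0.027],0.0],[[0.0,-0.001,0.027],0.01]] }
```

View pics/s18.png

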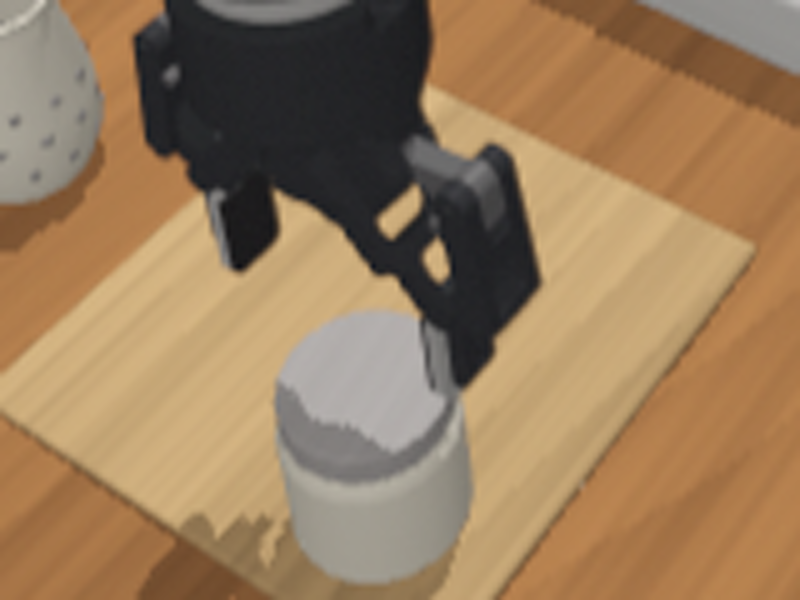

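Call:
move_arm(steps=[[[0, 0, 0.01], 0], [[0, 0, 0.015], 0], [[0, 0, 0.016], 0], [[0, 0, 0.016], 0], [[0, 0, 0.012], 0], [[0, 0, 0.007], 0], [[0, 0, 0.004], 0], [[0, 0, 0], 0], [[0, 0, 0], 0]])

```text
time_s: 28.78
position: [446.1, 389.5, 23.9]
tool_rot: [0.0, 0.001, 1.0, 0.0]
wrist_force: [0.8, 0.5, 0.7]
finger_gap: 0.997
```

Call:
move_arm(steps=[[[0, 0, 0], 0], [[0, 0, 0], 0], [[0, 0, 0], 0], [[0, 0, 0], 0], [[0, 0, 0], 0], [[0, 0, 0], 0], [[0, 0, 0], 0], [[0, 0, 0], 0]], gripper=1)

```text
time_s: 29.45
position: [446.4, 389.8, 24.6]
tool_rot: [0.001, 0.001, 1.0, 0.001]
wrist_force: [-1.1, 0.1, 4.8]
finger_gap: 0.757
```

Call:
move_arm(steps=[[[0, 0, -0.004], 0], [[0, 0, -0.01], 0], [[0, 0, -0.015], 0], [[0, 0, -0.018], 0], [[0, 0, -0.018], 0], [[0, 0, -0.018], 0], [[0, 0, -0.015], 0], [[0, 0, -0.008], 0], [[0, 0, -0.002], 0], [[0, 0, 0], 0]])

```text
time_s: 30.28
position: [445.9, 389.4, 131.6]
tool_rot: [0.0, 0.001, 1.0, 0.0]
wrist_force: [-1.0, 0.3, -2.1]
finger_gap: 0.761
```

Run:
```python
from jf import *
side=capture('side')
crop('side',side,280,250,120,90,4,'pics/s19.png')
show([(584.5,47,130,179.8)],step=26)
```

```text
now [445.6 389.1 130.8] 179.9 t 30.3 q6 -0.85 gap 0.757 F [ 0.4 -0.8 -1.8]
{"steps": [[[-0.009,-0.023,0.0],0.0],[[-0.009,-0.023,0.0],0.0],[[-0.009,-0.023,0.0],0.0],[[-0.009,-0.023,0.0],0.0],[[-0.009,-0.023,0.0],0.0],[[-0.009,-0.023,0.0],0.0],[[-0.009,-0.023,0.0],0.0],[[-0.01,-0.023,0.0],0.0],[[-0.009,-0.023,0.0],0.0],[[-0.01,-0.022,0.0],0.0]] }
{"steps": [[[-0.009,-0.023,0.0],0.0],[[-0.01,-0.022,0.0],0.0],[[-0.009,-0.023,0.0],0.01],[[-0.01,-0.022,0.0],0.0],[[-0.01,-0.023,0.001],0.01]] }
```

View pics/s19.png

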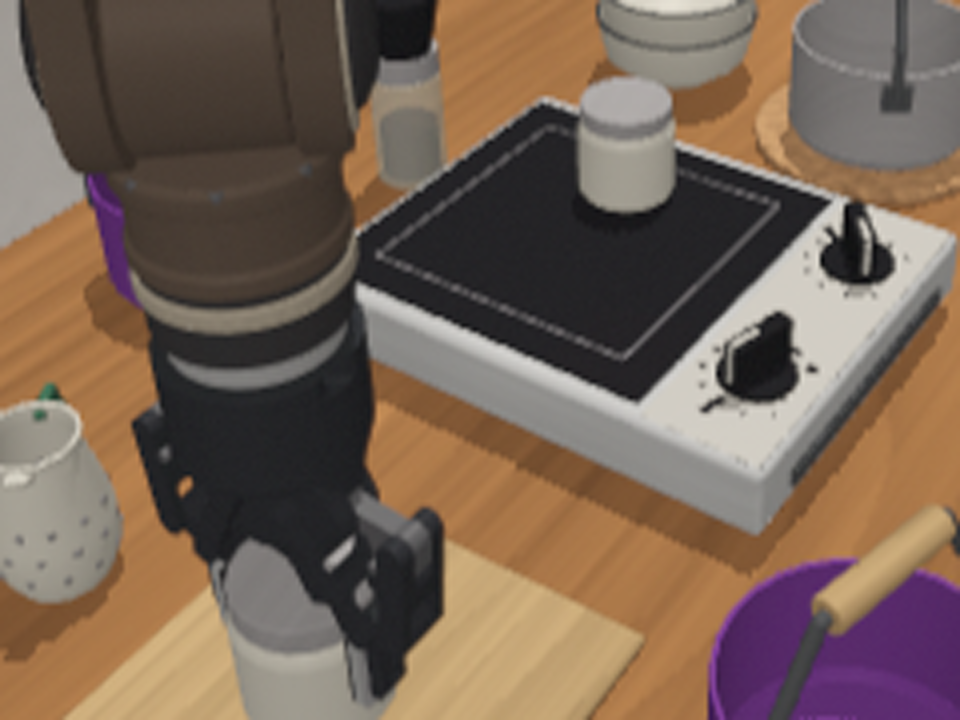

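Call:
move_arm(steps=[[[-0.004, -0.008, 0], 0], [[-0.007, -0.016, 0], 0], [[-0.01, -0.026, 0], 0], [[-0.012, -0.03, 0], 0], [[-0.012, -0.031, 0], 0], [[-0.012, -0.031, 0], 0], [[-0.013, -0.031, 0], 0], [[-0.013, -0.031, 0], 0], [[-0.012, -0.031, 0], 0], [[-0.012, -0.03, 0], 0]])

```text
time_s: 31.17
position: [552.1, 121.6, 130.1]
tool_rot: [-0.001, 0.001, 1.0, -0.0]
wrist_force: [0.4, 0.0, -2.0]
finger_gap: 0.76
```

Call:
move_arm(steps=[[[-0.011, -0.027, 0], 0], [[-0.009, -0.021, 0], 0], [[-0.007, -0.016, 0], 0], [[-0.003, -0.009, 0], 0], [[-0.002, -0.004, 0], 0], [[0, 0, 0], 0], [[0, 0, 0], 0], [[0, 0, 0], 0]])

```text
time_s: 31.83
position: [583.8, 48.0, 131.2]
tool_rot: [-0.0, 0.0, 1.0, 0.0]
wrist_force: [0.6, 0.6, -2.1]
finger_gap: 0.757
```

Run:
```python
from jf import *
side=capture('side')
crop('side',side,310,220,100,75,4,'pics/s20.png')
show([(584.5,47,79,179.8)],step=26)
```

```text
now [583.9  48.  131.2] 180.0 t 31.9 q6 -1.49 gap 0.755 F [-0.   0.3 -2.4]
{"steps": [[[-0.0,-0.0,0.017],0.01],[[-0.0,-0.001,0.018],0.01],[[-0.001,-0.0,0.017],0.01]] }
```

View pics/s20.png

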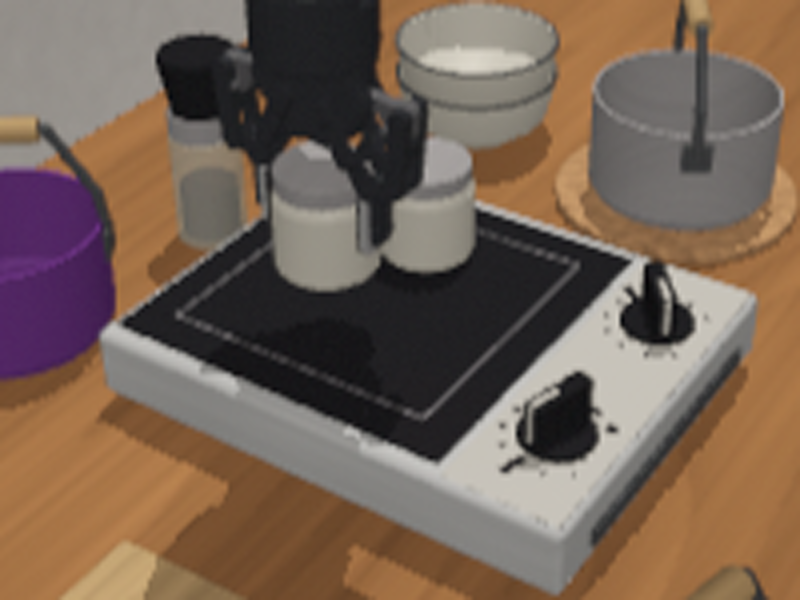

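Call:
move_arm(steps=[[[0, 0, 0.006], 0], [[0, 0, 0.01], 0], [[0, 0, 0.012], 0], [[0, 0, 0.01], 0], [[0, 0, 0.006], 0], [[0, 0, 0.003], 0], [[0, 0, 0.001], 0], [[0, 0, 0], 0], [[0, 0, 0], 0]])

```text
time_s: 32.63
position: [584.6, 47.1, 83.8]
tool_rot: [0.0, 0.001, 1.0, 0.0]
wrist_force: [-0.0, -0.1, -1.7]
finger_gap: 0.758
```

Call:
move_arm(steps=[[[0, 0, 0.001], 0], [[0, 0, 0.001], 0], [[0, 0, 0.001], 0], [[0, 0, 0], 0], [[0, 0, 0], 0]])

```text
time_s: 33.05
position: [584.2, 47.0, 80.3]
tool_rot: [-0.0, 0.001, 1.0, 0.0]
wrist_force: [-0.6, -0.5, -0.8]
finger_gap: 0.759
```

Call:
move_arm(steps=[[[0, 0, 0.001], 0], [[0, 0, 0], 0], [[0, 0, 0], 0]])

```text
time_s: 33.3
position: [584.2, 47.0, 79.2]
tool_rot: [-0.0, 0.001, 1.0, -0.0]
wrist_force: [-0.7, 0.0, -2.1]
finger_gap: 0.759
```

Call:
move_arm(steps=[[[0, 0, 0.001], 0], [[0, 0, 0], 0], [[0, 0, 0], 0]])

```text
time_s: 33.55
position: [584.3, 47.0, 78.6]
tool_rot: [0.0, 0.001, 1.0, -0.0]
wrist_force: [-0.9, 0.2, 0.2]
finger_gap: 0.756
```

Contact made; releasing and rising.

Call:
move_arm(steps=[[[0, 0, 0], 0], [[0, 0, 0], 0], [[0, 0, 0], 0], [[0, 0, 0], 0], [[0, 0, 0], 0], [[0, 0, 0], 0]], gripper=-1)

```text
time_s: 34.05
position: [584.3, 47.0, 78.3]
tool_rot: [-0.0, 0.001, 1.0, -0.0]
wrist_force: [-1.0, -0.1, -0.8]
finger_gap: 0.998
```

Call:
move_arm(steps=[[[0, 0, -0.006], 0], [[0, 0, -0.015], 0], [[0, 0, -0.02], 0], [[0, 0, -0.025], 0], [[0, 0, -0.025], 0], [[0, 0, -0.015], 0], [[0, 0, 0], 0]])

```text
time_s: 34.63
position: [586.0, 47.2, 188.8]
tool_rot: [0.003, 0.001, 1.0, 0.0]
wrist_force: [0.0, 0.3, -0.3]
finger_gap: 1.003
```

Run:
```python
from jf import *
side=capture('side')
cv2.imwrite('pics/s21.png',side)
show([(500,-20,185,200),(414.6,-72.2,180,216)],step=34)
```

```text
now [585.4  47.1 186.6] 179.9 t 34.7 q6 -1.49 gap 0.999 F [ 0.1 -0.3 -0.4]
{"steps": [[[0.021,-0.017,0.0],-0.84],[[0.023,-0.015,0.001],-0.84],[[0.024,-0.013,0.0],-0.83],[[0.025,-0.01,0.001],-0.84],[[0.033,-0.007,0.002],-0.89],[[0.033,-0.003,0.001],-0.89],[[0.033,-0.001,0.002],-0.88]] }
```

View pics/s21.png

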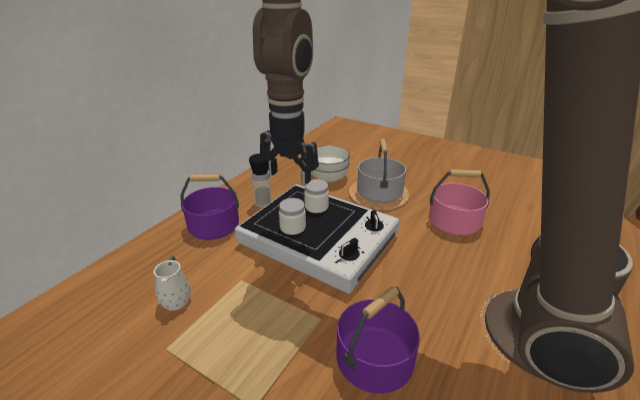

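Both jars stand on the glass, at (292,216) and (317,196), and the board is empty. I'm going to the timer knob.

Call:
move_arm(steps=[[[0.021, -0.017, 0], -0.84], [[0.023, -0.015, 0.001], -0.84], [[0.024, -0.013, 0], -0.83], [[0.025, -0.01, 0.001], -0.84], [[0.033, -0.007, 0.002], -0.89], [[0.033, -0.003, 0.001], -0.89], [[0.033, -0.001, 0.002], -0.88], [[0, 0, 0], 0], [[0, 0, 0], 0], [[0, 0, 0], 0]])

```text
time_s: 35.52
position: [413.8, -72.3, 176.8]
tool_rot: [0.0, -0.308, 0.951, 0.0]
wrist_force: [-0.3, 0.1, -0.2]
finger_gap: 0.998
```

Run:
```python
from jf import *
p,y,s,z=pose();print(s['qpos'].round(2),y)
show([(414.6,-72.2,68,-144+0*y)],step=14)
side=capture('side');crop('side',side,360,220,50,37,8,'pics/s22.png')
```

```text
[-0.17 -0.07 -0.36  1.28  0.   -2.37] -144.10298725183884
now [413.8 -72.3 176.8] -144.1 t 35.5 q6 -2.37 gap 0.998 F [-0.3  0.1 -0.2]
{"steps": [[[-0.0,-0.0,0.014],-0.0],[[-0.0,-0.0,0.014],-0.0],[[-0.0,-0.0,0.013],-0.0],[[-0.0,-0.0,0.014],-0.0],[[-0.0,-0.0,0.013],-0.0],[[-0.0,-0.0,0.014],-0.01],[[-0.0,-0.0,0.013],-0.0],[[-0.001,-0.0,0.014],-0.01]] }
```

View pics/s22.png

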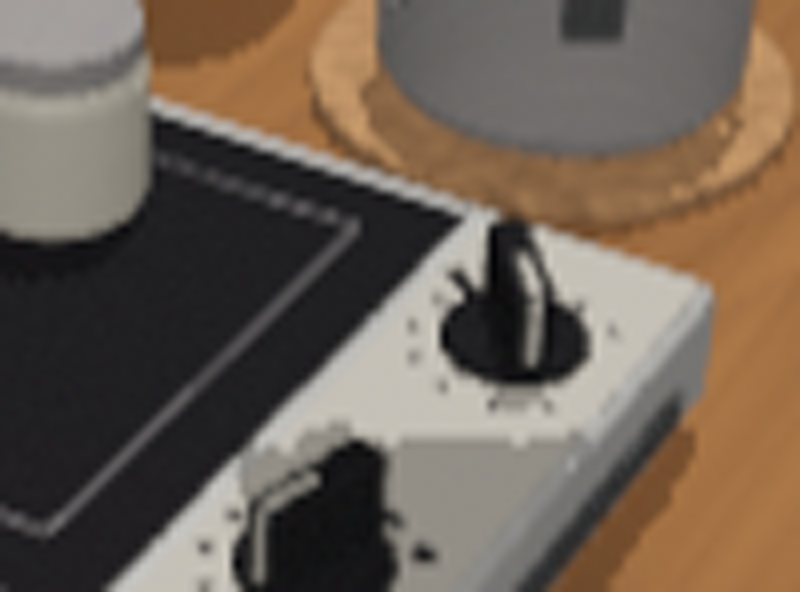

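Call:
move_arm(steps=[[[-0.001, 0, 0.008], 0], [[0, 0, 0.014], 0], [[0, 0, 0.016], 0], [[0, 0, 0.016], 0], [[0, 0, 0.016], 0], [[0, 0, 0.015], 0], [[0, 0, 0.011], 0], [[0, 0, 0.007], 0], [[0, 0, 0.003], 0], [[0, 0, 0.001], 0]])

```text
time_s: 36.4
position: [414.5, -71.4, 69.5]
tool_rot: [-0.001, -0.309, 0.951, 0.0]
wrist_force: [-0.4, 0.2, -0.3]
finger_gap: 1.001
```

Call:
move_arm(steps=[[[0, 0, 0], 0], [[0, 0, 0], 0], [[0, 0, 0], 0], [[0, 0, 0], 0], [[0, 0, 0], 0], [[0, 0, 0], 0], [[0, 0, 0], 0], [[0, 0, 0], 0], [[0, 0, 0], 0], [[0, 0, 0], 0]], gripper=1)

```text
time_s: 37.23
position: [413.7, -72.5, 70.9]
tool_rot: [-0.001, -0.309, 0.951, -0.001]
wrist_force: [-6.4, -2.7, 7.1]
finger_gap: 0.154
```

Run:
```python
from jf import *
show([(414.6,-72.2,69,-144)],step=14)
side=capture('side');crop('side',side,360,220,50,37,8,'pics/s23.png')
```

```text
now [413.7 -72.5  70.9] -144.1 t 37.2 q6 -2.37 gap 0.154 F [-6.4 -2.7  7.1]
{"steps": [[[-0.001,-0.0,0.002],-0.01]] }
```

View pics/s23.png

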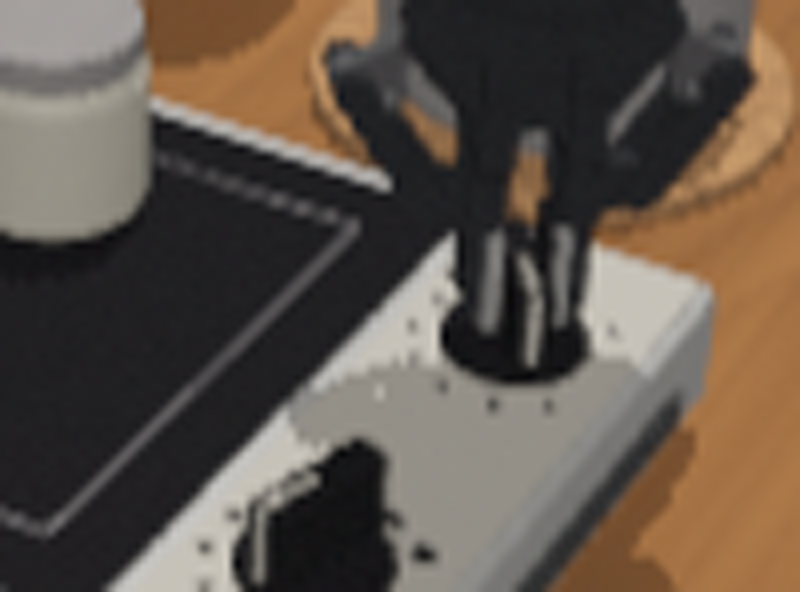

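Call:
move_arm(steps=[[[0, 0, -0.001], 0.5], [[0, 0, 0], 1], [[0, 0, 0], 1], [[0, 0, 0], 1], [[0, 0, 0], 1], [[0, 0, 0], 1], [[0, 0, 0], 1], [[0, 0, 0], 1], [[0, 0, 0], 1], [[0, 0, 0], 1]])

```text
time_s: 38.12
position: [413.4, -72.6, 70.9]
tool_rot: [-0.001, 0.185, 0.983, -0.001]
wrist_force: [-3.1, -2.8, -1.2]
finger_gap: 0.147
```

Call:
move_arm(steps=[[[0, 0, 0], 1], [[0, 0, 0], 1], [[0, 0, 0], 1], [[0, 0, 0], 1], [[0, 0, 0], 1], [[0, 0, 0], 1], [[0, 0, 0], 1], [[0, 0, 0], 1], [[0, 0, 0], 1], [[0, 0, 0], 0.5]])

```text
time_s: 38.95
position: [413.2, -72.5, 70.9]
tool_rot: [-0.0, 0.632, 0.775, -0.002]
wrist_force: [-3.0, -2.1, 0.3]
finger_gap: 0.146
```

Run:
```python
from jf import *
show([(414.6,-72.2,69,52.7)],step=14)
```

```text
now [413.2 -72.5  70.9] 101.7 t 39.0 q6 -0.38 gap 0.146 F [-3.  -2.1  0.3]
{"steps": [[[-0.0,0.0,0.0],0.91],[[0.0,0.0,0.0],0.91],[[0.0,0.0,0.0],0.91],[[0.0,0.0,0.0],0.91],[[0.0,0.0,0.0],0.9],[[0.0,0.0,0.0],0.91],[[0.0,0.0,0.001],0.9],[[0.0,0.001,0.0],0.91],[[0.001,0.0,0.001],0.9]] }
```

Call:
move_arm(steps=[[[0, 0, 0], 1], [[0, 0, 0], 1], [[0, 0, 0], 1], [[0, 0, 0], 1], [[0, 0, 0], 1], [[0, 0, 0], 1], [[0, 0, 0], 1], [[0, 0, 0], 0.8], [[0, 0, 0], 0.4], [[0, 0, 0], 0]])

```text
time_s: 39.78
position: [413.2, -72.3, 70.9]
tool_rot: [0.0, 0.896, 0.444, -0.001]
wrist_force: [-4.2, -2.5, -0.0]
finger_gap: 0.151
```

Call:
move_arm(steps=[[[0, 0, 0], 0], [[0, 0, 0], 0], [[0, 0, 0], 0]])

```text
time_s: 40.03
position: [413.2, -72.3, 70.9]
tool_rot: [0.0, 0.896, 0.445, -0.001]
wrist_force: [-4.3, -2.6, -0.1]
finger_gap: 0.15
```

Run:
```python
from jf import *
show([(414.6,-72.2,69,52.7)],step=14)
```

```text
now [413.2 -72.3  70.9] 52.8 t 40.0 q6 0.48 gap 0.15 F [-4.3 -2.6 -0.1]
{"steps": [[[0.001,0.001,0.002],0.02]] }
```

Now I'm releasing, rising and moving aside to check both knobs from above.

Call:
move_arm(steps=[[[0, 0, 0], 0], [[0, 0, 0], 0], [[0, 0, 0], 0], [[0, 0, 0], 0], [[0, 0, 0], 0], [[0, 0, 0], 0], [[0, 0, 0], 0]], gripper=-1)

```text
time_s: 40.62
position: [414.6, -71.7, 71.4]
tool_rot: [0.0, 0.896, 0.445, 0.0]
wrist_force: [-0.7, -0.0, -0.6]
finger_gap: 0.999
```

Call:
move_arm(steps=[[[0, 0, -0.01], 0], [[0, 0, -0.02], 0], [[0, 0, -0.03], 0], [[0, 0, -0.03], 0], [[0, 0, -0.03], 0], [[0, 0, -0.03], 0], [[0, 0, -0.03], 0], [[0, 0, 0], 0]])

```text
time_s: 41.28
position: [416.4, -72.1, 257.7]
tool_rot: [0.003, 0.896, 0.444, 0.004]
wrist_force: [0.9, 0.7, 0.9]
finger_gap: 1.006
```

Run:
```python
from jf import *
show([(330,-350,255,52.8)],step=34)
```

```text
now [416.4 -72.1 257.7] 52.8 t 41.3 q6 0.48 gap 1.006 F [0.9 0.7 0.9]
{"steps": [[[-0.03,0.011,0.0],-0.0],[[-0.03,0.011,0.0],-0.0],[[-0.031,0.011,0.0],-0.0],[[-0.03,0.011,0.0],-0.0],[[-0.031,0.011,0.001],-0.0],[[-0.03,0.011,0.0],-0.0],[[-0.031,0.011,0.001],-0.0],[[-0.03,0.011,0.0],-0.0],[[-0.031,0.011,0.001],-0.0]] }
```

Call:
move_arm(steps=[[[-0.03, 0.011, 0], 0], [[-0.03, 0.011, 0], 0], [[-0.03, 0.011, 0], 0], [[-0.03, 0.011, 0], 0], [[-0.03, 0.011, 0], 0], [[-0.03, 0.011, 0], 0], [[-0.03, 0.011, 0], 0], [[-0.03, 0.011, 0], 0], [[-0.03, 0.011, 0], 0], [[0, 0, 0], 0]])

```text
time_s: 42.12
position: [328.5, -350.7, 251.0]
tool_rot: [0.0, 0.897, 0.442, -0.001]
wrist_force: [0.2, 0.9, -0.8]
finger_gap: 1.0
```

Run:
```python
from jf import *
top=capture('top');side=capture('side');cv2.imwrite('pics/t24.png',top)
crop('top',top,320,255,50,37,8,'pics/t24c.png')
crop('side',side,355,230,50,37,8,'pics/s24.png');cv2.imwrite('pics/s24f.png',side)
for k in('heat_mark','heat_grip','timer_mark','timer_grip'):
  for c in('top',):
    print(k,[(round(q['conf'],2),np.round(q['uv'],1)) for q in pinpoint(c,k)[:1]])
p,y,s,z=pose();print(p,s['time_s'])
```

```text
heat_mark [(0.66, array([362.4, 146. ]))]
heat_grip [(0.78, array([298.7, 252. ]))]
timer_mark [(0.95, array([355., 251.]))]
timer_grip [(0.71, array([343.6, 261.6]))]
[ 330.28102468 -345.73349171  251.55944013] 42.4167
```

View pics/t24.png

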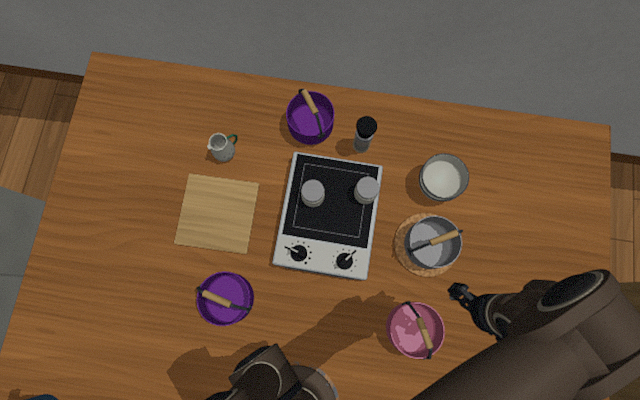

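View pics/t24c.png

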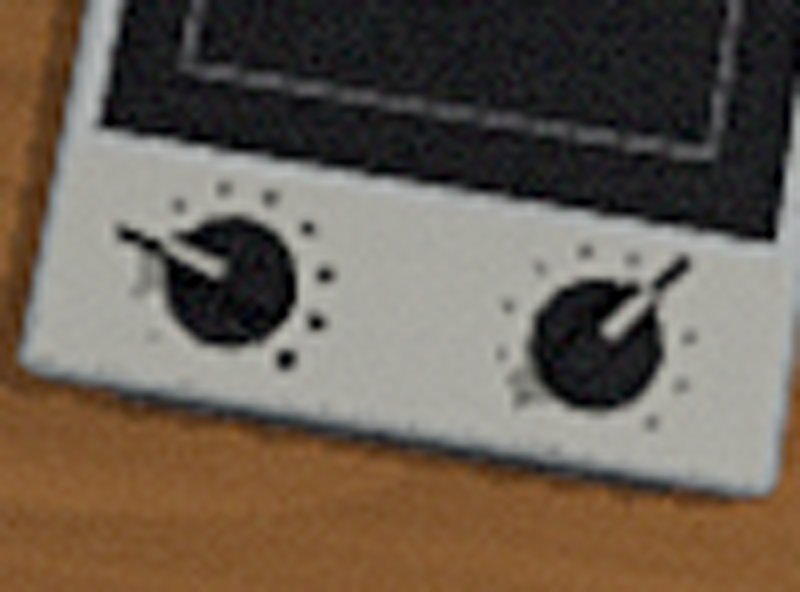

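View pics/s24.png

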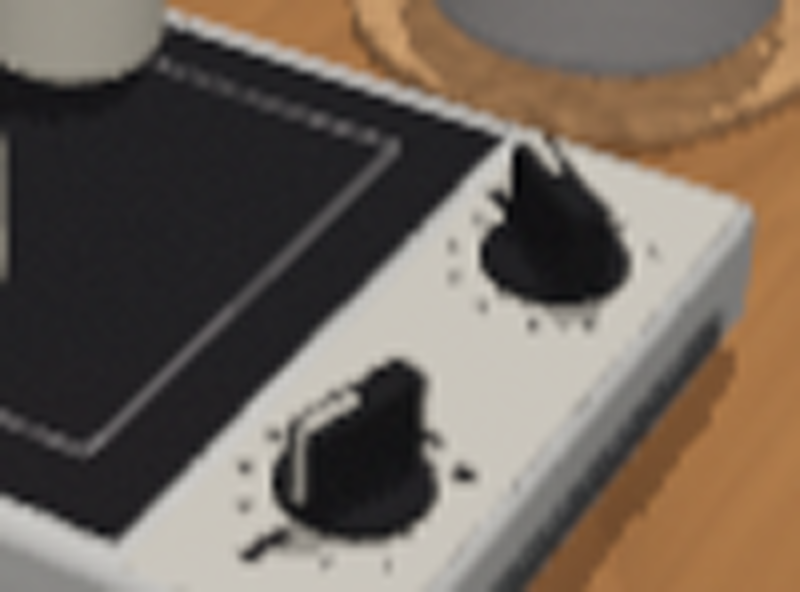

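View pics/s24f.png

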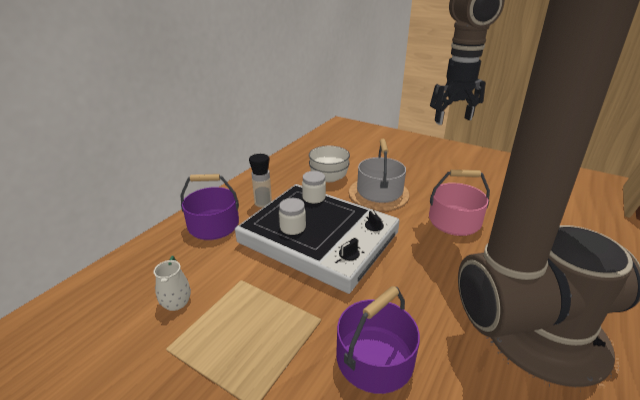

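Jar 1 has been knocked: it is now at side (313,187) and top (367,190), near the right edge of the glass. I'll measure it.

Run:
```python
from jf import *
top=cv2.imread('pics/t24.png');side=cv2.imread('pics/s24f.png')
crop('top',top,350,185,40,30,10,'pics/t25.png');crop('side',side,305,200,40,30,10,'pics/s25.png')
```

```text
(no output)
```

View pics/t25.png

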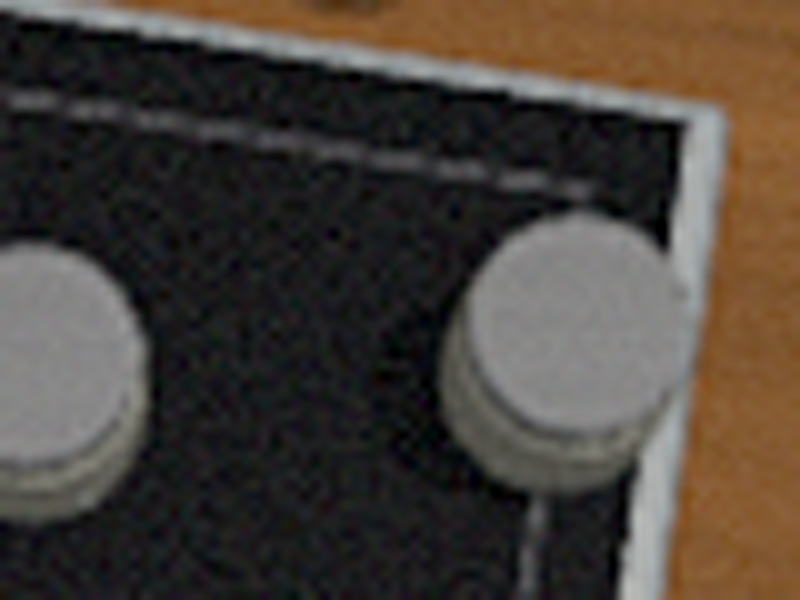

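View pics/s25.png

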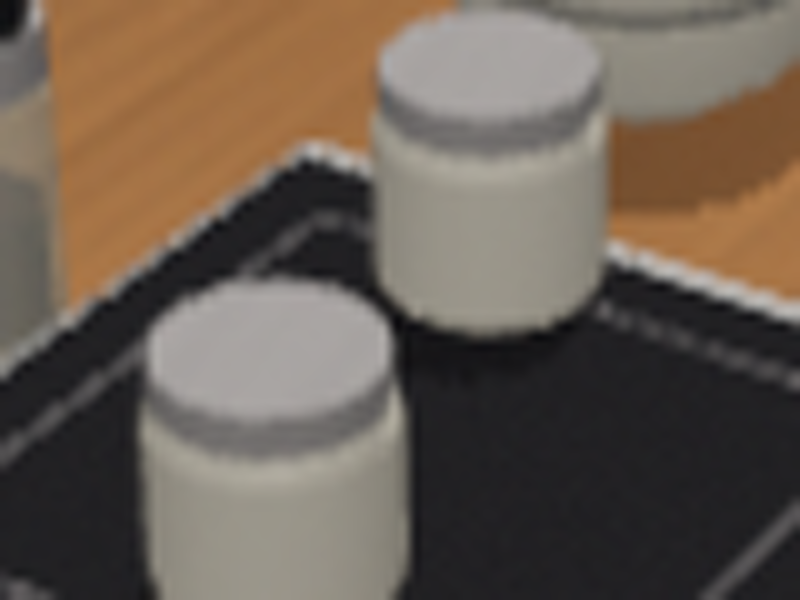

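Run:
```python
from jf import *
T=lambda x,y:np.array(((x+.5)/10-.5+310,(y+.5)/10-.5+155));S=lambda x,o:(x+.5)/10-.5+o
print(atz('top',T(577,323),130).round(1),atz('top',T(38,353),130).round(1))
print(lid('side',S(378,265),S(602,265),S(10,170),z=130,x0=(600,-90)),lid('side',S(147,265),S(393,265),S(278,170),z=130,x0=(585,47)))
# glass corners top view
print('glass corner TR',atz('top',T(690,122),60).round(1),'right edge lower',atz('top',T(625,540),60).round(1))
print(sense()['position'].round(1),sense()['time_s'])
```

```text
[ 617.1 -101.9  130. ] [586.   42.4 130. ]
(array([ 616.3, -102. ]), array([-0.1,  0.1, -0. ])) (array([584.9,  45.6]), array([-0.4,  0.4, -0. ]))
glass corner TR [ 702.8 -132.8   60. ] right edge lower [ 575.  -129.8   60. ]
[ 330.3 -345.7  251.6] 42.4167
```

Jar 1's centre is now at about (617, -102), which puts its edge 3–4 mm off the glass. It was knocked after I gripped the timer. I'll pick it up and set it back, then repeat the timer's turn-up so it again comes last.

Run:
```python
from jf import *
show([(616.7,-102,240,52.8)],step=36)
```

```text
now [ 330.3 -345.7  251.6] 52.9 t 42.4 q6 -0.16 gap 1.001 F [-0.3  0.3 -0.7]
{"steps": [[[0.033,0.007,0.001],0.0],[[0.033,0.007,0.001],0.0],[[0.033,0.007,0.001],0.0],[[0.034,0.008,0.001],0.0],[[0.033,0.007,0.001],0.0],[[0.034,0.008,0.001],0.0],[[0.033,0.007,0.001],0.0],[[0.034,0.008,0.001],0.0],[[0.033,0.007,0.001],0.0],[[0.034,0.008,0.001],0.0]] }
{"steps": [[[0.033,0.007,0.002],0.01]] }
```

Call:
move_arm(steps=[[[0.033, 0.007, 0], 0], [[0.034, 0.008, 0], 0], [[0.034, 0.008, 0], 0], [[0.034, 0.008, 0], 0], [[0.034, 0.008, 0], 0], [[0.034, 0.008, 0], 0], [[0.034, 0.008, 0], 0], [[0.034, 0.008, 0], 0], [[0.034, 0.007, 0], 0], [[0.034, 0.007, 0], 0]])

```text
time_s: 43.25
position: [597.4, -120.5, 251.7]
tool_rot: [0.0, 0.895, 0.445, 0.0]
wrist_force: [0.2, -0.7, -0.0]
finger_gap: 1.0
```

Call:
move_arm(steps=[[[0.029, 0.004, 0], 0], [[0, 0, 0.02], 0], [[0, 0, 0.03], 0], [[0, 0, 0.03], 0], [[0, 0, 0.015], 0], [[0, 0, 0], 0], [[0, 0, 0], 0], [[0, 0, 0], 0]])

```text
time_s: 43.92
position: [617.6, -102.0, 158.0]
tool_rot: [0.001, 0.896, 0.445, 0.001]
wrist_force: [0.2, 0.1, 0.7]
finger_gap: 0.995
```

Run:
```python
from jf import *
show([(616.7,-102,77.6,52.8)],step=14)
side=capture('side');crop('side',side,305,180,80,60,5,'pics/s26.png')
```

```text
now [ 617.6 -102.   158. ] 52.8 t 43.9 q6 0.49 gap 0.995 F [0.2 0.1 0.7]
{"steps": [[[-0.0,-0.0,0.013],0.0],[[-0.0,-0.0,0.013],0.0],[[-0.0,-0.0,0.014],0.0],[[-0.0,-0.0,0.013],0.0],[[-0.0,-0.0,0.014],0.0],[[-0.001,-0.001,0.013],0.01]] }
```

View pics/s26.png

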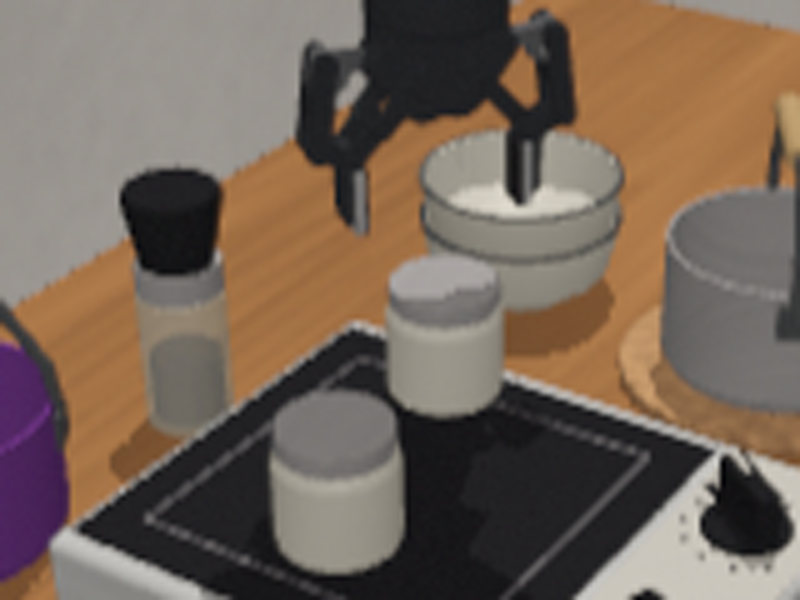

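Call:
move_arm(steps=[[[0, 0, 0.008], 0], [[0, 0, 0.014], 0], [[0, 0, 0.016], 0], [[0, 0, 0.016], 0], [[0, 0, 0.013], 0], [[0, 0, 0.008], 0], [[0, 0, 0.004], 0], [[0, 0, 0.001], 0], [[0, 0, 0], 0], [[0, 0, 0], 0]])

```text
time_s: 44.8
position: [617.7, -102.8, 77.3]
tool_rot: [0.0, 0.896, 0.444, 0.001]
wrist_force: [0.2, 0.8, 0.4]
finger_gap: 1.003
```

Call:
move_arm(steps=[[[0, 0, 0], 0], [[0, 0, 0], 0], [[0, 0, 0], 0], [[0, 0, 0], 0], [[0, 0, 0], 0], [[0, 0, 0], 0], [[0, 0, 0], 0], [[0, 0, 0], 0]], gripper=1)

```text
time_s: 45.47
position: [617.7, -102.9, 77.6]
tool_rot: [0.001, 0.896, 0.444, 0.001]
wrist_force: [-1.1, -0.3, 6.0]
finger_gap: 0.754
```

Call:
move_arm(steps=[[[0, 0, -0.003], 0], [[0, 0, -0.006], 0], [[0, 0, -0.006], 0], [[0, 0, -0.003], 0], [[0, 0, -0.002], 0], [[0, 0, 0], 0], [[0, 0, 0], 0]])

```text
time_s: 46.05
position: [617.1, -102.6, 96.3]
tool_rot: [-0.0, 0.896, 0.444, 0.0]
wrist_force: [0.4, -0.6, -3.2]
finger_gap: 0.759
```

Run:
```python
from jf import *
p,y,s,z=pose()
show([(586,-68,p[2],52.8)],step=10)
side=capture('side');crop('side',side,305,180,80,60,5,'pics/s27.png')
```

```text
now [ 617.1 -102.6   96.3] 52.8 t 46.0 q6 0.48 gap 0.759 F [ 0.4 -0.6 -3.2]
{"steps": [[[0.002,-0.009,-0.0],-0.0],[[0.002,-0.009,-0.0],-0.0],[[0.002,-0.009,-0.0],-0.0],[[0.001,-0.009,-0.0],-0.0],[[0.002,-0.01,-0.0],-0.0]] }
```

View pics/s27.png

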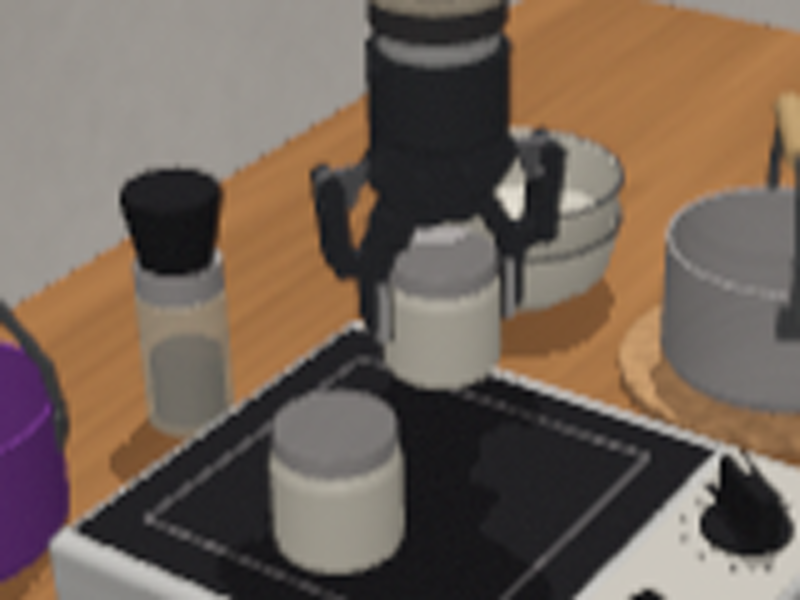

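Call:
move_arm(steps=[[[0.002, -0.008, 0], 0], [[0.002, -0.01, 0], 0], [[0.002, -0.011, 0], 0], [[0.002, -0.01, 0], 0], [[0.001, -0.007, 0], 0], [[0, 0, 0.004], 0], [[0, 0, 0.006], 0], [[0, 0, 0.003], 0], [[0, 0, 0.001], 0], [[0, 0, 0], 0]])

```text
time_s: 46.93
position: [585.7, -67.9, 81.5]
tool_rot: [-0.0, 0.896, 0.444, -0.0]
wrist_force: [0.3, 0.1, -2.0]
finger_gap: 0.758
```

Call:
move_arm(steps=[[[0, 0, 0.001], 0], [[0, 0, 0.001], 0], [[0, 0, 0.001], 0], [[0, 0, 0], 0], [[0, 0, 0], 0]])

```text
time_s: 47.35
position: [585.9, -67.7, 79.3]
tool_rot: [-0.0, 0.896, 0.444, -0.0]
wrist_force: [0.5, -0.7, -2.8]
finger_gap: 0.761
```

Call:
move_arm(steps=[[[0, 0, 0.001], 0], [[0, 0, 0], 0], [[0, 0, 0.001], 0], [[0, 0, 0], 0], [[0, 0, 0], 0]])

```text
time_s: 47.77
position: [586.0, -67.6, 77.5]
tool_rot: [0.0, 0.896, 0.444, 0.0]
wrist_force: [-1.6, -0.3, -0.4]
finger_gap: 0.763
```

Call:
move_arm(steps=[[[0, 0, 0], 0], [[0, 0, 0], 0], [[0, 0, 0], 0], [[0, 0, 0], 0], [[0, 0, 0], 0], [[0, 0, 0], 0]], gripper=-1)

```text
time_s: 48.27
position: [585.9, -67.6, 77.3]
tool_rot: [0.0, 0.896, 0.444, 0.0]
wrist_force: [-0.3, 0.4, 0.5]
finger_gap: 0.998
```

Call:
move_arm(steps=[[[0, 0, -0.006], 0], [[0, 0, -0.015], 0], [[0, 0, -0.02], 0], [[0, 0, -0.025], 0], [[0, 0, -0.025], 0], [[0, 0, -0.01], 0], [[0, 0, 0], 0], [[0, 0, 0], 0]])

```text
time_s: 48.93
position: [586.1, -67.7, 178.2]
tool_rot: [0.0, 0.896, 0.444, 0.0]
wrist_force: [-0.4, -0.9, -0.5]
finger_gap: 1.003
```

Run:
```python
from jf import *
p,y,s,z=pose()
show([(414,-72.1,178,52.8)],step=34)
side=capture('side');crop('side',side,305,200,80,60,5,'pics/s28.png')
```

```text
now [586.1 -67.7 178.2] 52.8 t 48.9 q6 0.53 gap 1.003 F [-0.4 -0.9 -0.5]
{"steps": [[[-0.018,-0.022,0.0],-0.0],[[-0.018,-0.022,0.0],-0.0],[[-0.018,-0.023,0.0],-0.0],[[-0.018,-0.022,0.0],-0.0],[[-0.018,-0.023,0.0],-0.0],[[-0.018,-0.022,0.0],-0.0]] }
```

View pics/s28.png

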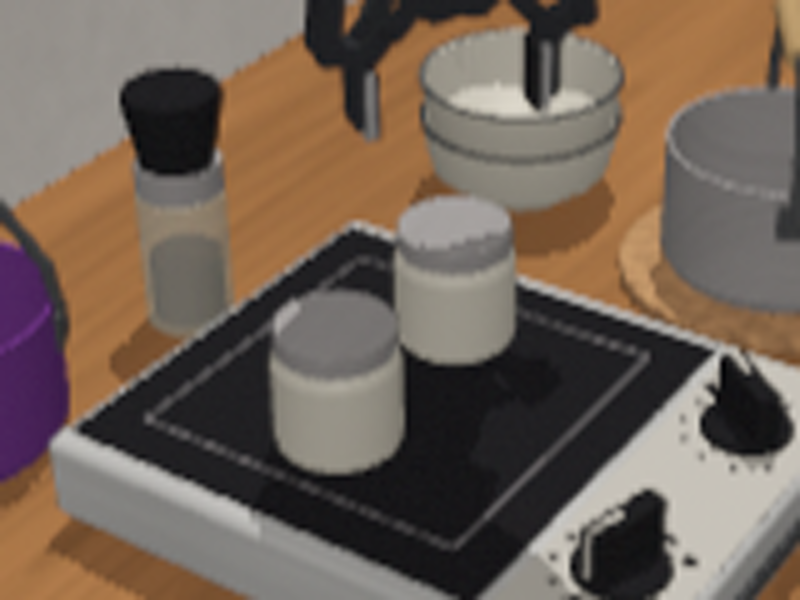

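Jar 1 is back wholly on the glass. Next I'm repeating the timer's final turn-up: back about 42°, then up to the mark.

Call:
move_arm(steps=[[[-0.018, -0.022, 0], 0], [[-0.018, -0.022, 0], 0], [[-0.018, -0.023, 0], 0], [[-0.018, -0.022, 0], 0], [[-0.018, -0.023, 0], 0], [[-0.018, -0.022, 0], 0], [[0, 0, 0], 0], [[0, 0, 0], 0]])

```text
time_s: 49.65
position: [412.3, -72.5, 177.1]
tool_rot: [-0.0, 0.896, 0.444, -0.001]
wrist_force: [-0.1, -0.0, -1.3]
finger_gap: 1.001
```

Call:
move_arm(steps=[[[0, 0, 0.008], 0], [[0, 0, 0.014], 0], [[0, 0, 0.016], 0], [[0, 0, 0.016], 0], [[0, 0, 0.016], 0], [[0, 0, 0.015], 0], [[0, 0, 0.011], 0], [[0, 0, 0.007], 0], [[0, 0, 0.003], 0], [[0, 0, 0], 0]])

```text
time_s: 50.48
position: [413.7, -72.4, 71.1]
tool_rot: [-0.001, 0.896, 0.445, -0.001]
wrist_force: [-1.0, -0.2, 0.2]
finger_gap: 0.999
```

Run:
```python
from jf import *
show([(414,-72.1,70,52.8)],step=34)
```

```text
now [413.7 -72.4  71.1] 52.8 t 50.5 q6 0.48 gap 0.999 F [-1.  -0.2  0.2]
{"steps": [[[0.0,0.0,0.001],-0.0]] }
```

Call:
move_arm(steps=[[[0, 0, 0], 0], [[0, 0, 0], 0], [[0, 0, 0], 0], [[0, 0, 0], 0], [[0, 0, 0], 0], [[0, 0, 0], 0], [[0, 0, 0], 0], [[0, 0, 0], 0], [[0, 0, 0], 0], [[0, 0, 0], 0]], gripper=1)

```text
time_s: 51.32
position: [413.9, -72.8, 72.8]
tool_rot: [0.0, 0.896, 0.444, 0.0]
wrist_force: [-2.1, -0.6, 6.0]
finger_gap: 0.148
```

Call:
move_arm(steps=[[[0, 0, 0], -1], [[0, 0, 0], -1], [[0, 0, 0], -1], [[0, 0, 0], -1], [[0, 0, 0], -1], [[0, 0, 0], -1], [[0, 0, 0], -1], [[0, 0, 0], 0], [[0, 0, 0], 0]])

```text
time_s: 52.07
position: [414.0, -72.4, 72.8]
tool_rot: [0.0, 0.677, 0.736, 0.0]
wrist_force: [-0.9, -0.2, 6.4]
finger_gap: 0.149
```

Run:
```python
from jf import *
show([(414,-72.1,70,52.8)],step=34)
side=capture('side');crop('side',side,330,210,80,60,5,'pics/s29.png')
```

```text
now [414.  -72.4  72.8] 94.8 t 52.1 q6 -0.26 gap 0.149 F [-0.9 -0.2  6.4]
{"steps": [[[0.0,-0.0,0.0],0.88],[[0.0,-0.0,0.0],0.87],[[0.0,-0.0,0.0],0.88],[[0.0,-0.0,0.001],0.87],[[0.0,-0.0,0.0],0.88],[[0.0,-0.0,0.001],0.87],[[0.0,-0.0,0.0],0.88],[[0.0,-0.0,0.001],0.87]] }
```

View pics/s29.png

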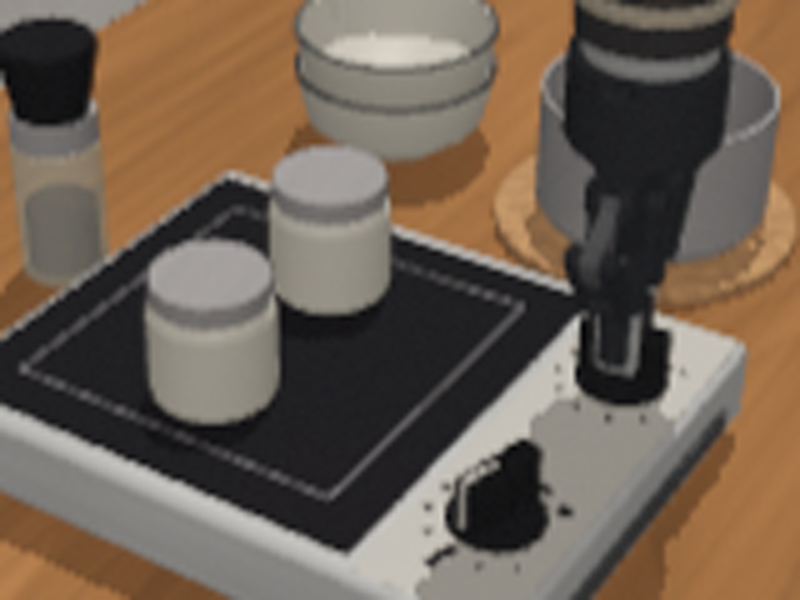

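Both jars are on the glass, so I'm turning the timer up to the mark.

Call:
move_arm(steps=[[[0, 0, 0], 0.8], [[0, 0, 0], 1], [[0, 0, 0], 1], [[0, 0, 0], 1], [[0, 0, 0], 1], [[0, 0, 0], 1], [[0, 0, 0], 0.8], [[0, 0, 0], 0.4], [[0, 0, 0], 0], [[0, 0, 0], 0]])

```text
time_s: 52.95
position: [413.9, -72.8, 72.8]
tool_rot: [0.0, 0.896, 0.444, 0.0]
wrist_force: [-2.0, 0.0, 5.1]
finger_gap: 0.15
```

Run:
```python
from jf import *
show([(414,-72.1,70,52.8)],step=34)
side=capture('side');crop('side',side,330,210,80,60,5,'pics/s30.png')
```

```text
now [413.9 -72.8  72.8] 52.7 t 53.0 q6 0.48 gap 0.15 F [-2.   0.   5.1]
{"steps": [[[0.001,-0.0,0.003],-0.01]] }
```

View pics/s30.png

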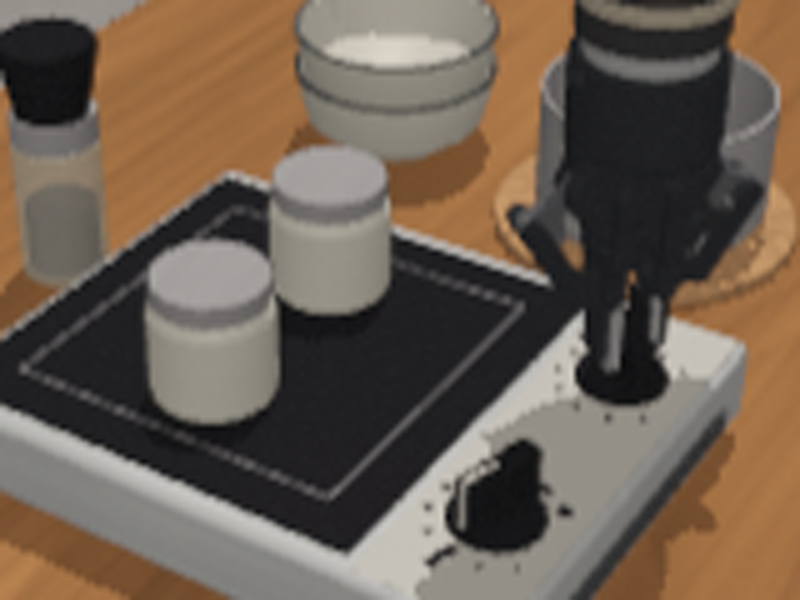

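Call:
move_arm(steps=[[[0, 0, 0], 0], [[0, 0, 0], 0], [[0, 0, 0], 0], [[0, 0, 0], 0], [[0, 0, 0], 0], [[0, 0, 0], 0], [[0, 0, 0], 0]], gripper=-1)

```text
time_s: 53.58
position: [413.9, -72.5, 72.2]
tool_rot: [-0.0, 0.896, 0.444, -0.0]
wrist_force: [0.6, -0.5, -0.6]
finger_gap: 1.0
```

Call:
move_arm(steps=[[[0, 0, -0.01], 0], [[0, 0, -0.02], 0], [[0, 0, -0.03], 0], [[0, 0, -0.03], 0], [[0, 0, -0.03], 0], [[0, 0, -0.03], 0], [[0, 0, -0.03], 0], [[0, 0, 0], 0]])

```text
time_s: 54.25
position: [415.8, -72.9, 258.7]
tool_rot: [0.003, 0.896, 0.444, 0.004]
wrist_force: [0.2, -0.4, -0.5]
finger_gap: 1.0
```

Call:
move_arm(steps=[[[-0.03, 0.011, 0], 0], [[-0.03, 0.011, 0], 0], [[-0.03, 0.011, 0], 0], [[-0.03, 0.011, 0], 0], [[-0.03, 0.011, 0], 0], [[-0.03, 0.011, 0], 0], [[-0.03, 0.011, 0], 0], [[-0.03, 0.011, 0], 0], [[-0.03, 0.011, 0], 0], [[0, 0, 0], 0]])

```text
time_s: 55.08
position: [327.9, -351.5, 252.0]
tool_rot: [0.0, 0.897, 0.442, -0.001]
wrist_force: [-1.1, 0.4, -0.4]
finger_gap: 1.004
```

Run:
```python
from jf import *
top=capture('top');side=capture('side');cv2.imwrite('pics/t31.png',top);cv2.imwrite('pics/s31.png',side)
crop('top',top,328,225,50,37,8,'pics/t31x.png')
crop('top',top,320,255,50,37,8,'pics/t31c.png')
crop('side',side,330,205,80,60,5,'pics/s31c.png')
p,y,s,z=pose();print(p,s['time_s'])
```

```text
[ 328.73811509 -348.17536568  252.19426999] 55.1833
```

View pics/t31.png

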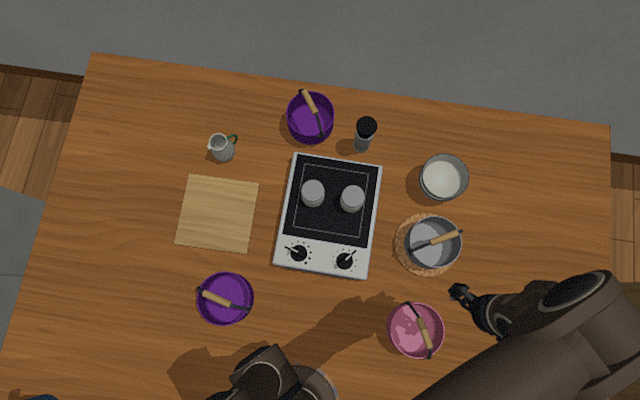

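View pics/t31c.png

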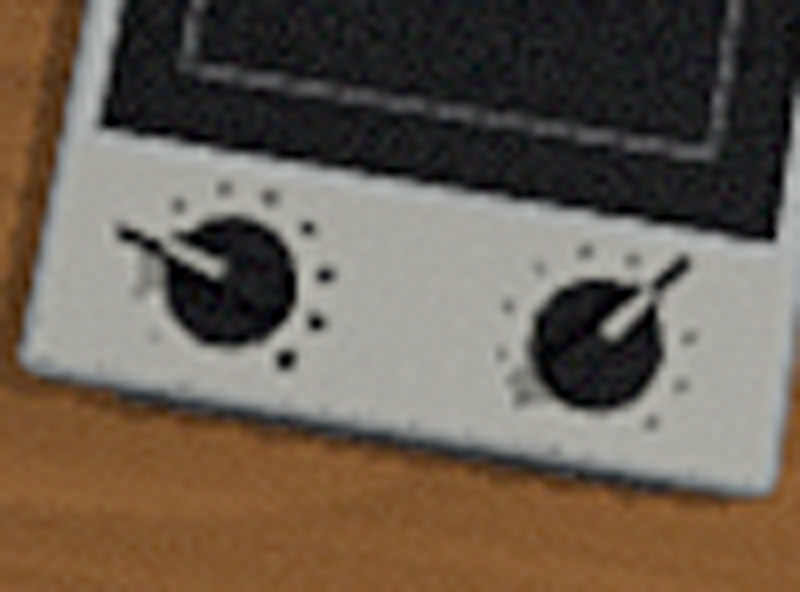

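View pics/s31c.png

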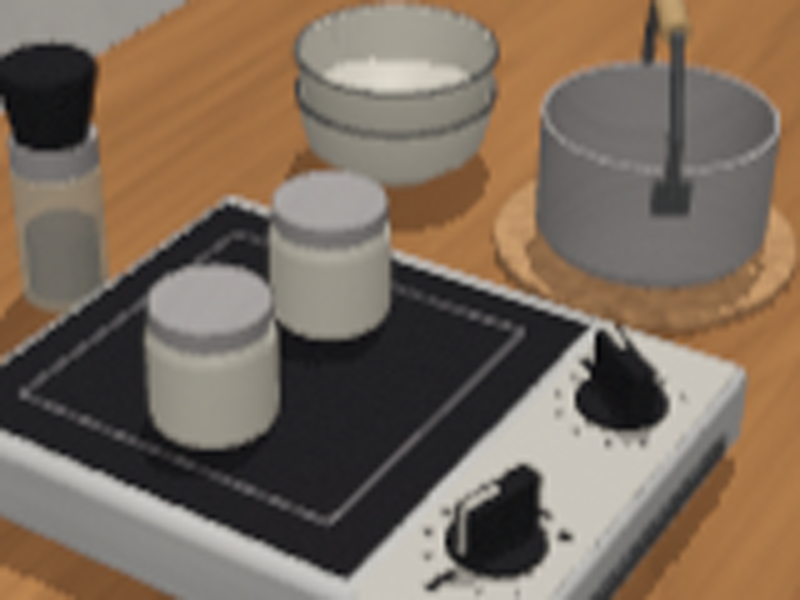

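The last pictures show both pointers on their bar marks, both jars inside the glass edges, the pan on the trivet and the arm clear of everything. I'm handing in.

Run:
```python
from plant import *
print(finish_job())
```

```text
the job is handed in; nothing more can be done
None
```

The job is done as asked and was handed in at about 55 s. Jar 1 got knocked partway through and had to be put back.

- **Pan:** I lifted it off by its handle, upright, and set it on the middle of the trivet.
- **Heat knob:** I turned it down to its bar mark before any jar went on the glass.
- **Jars:** The two jars on the board were set on the glass.
- **Timer:** I turned it up to its bar mark once both jars were on.
- **The knock:** After I had gripped the timer, jar 1 was found pushed so that its edge was 3–4 mm off the glass. I set it back, turned the timer about 42° down, and brought it up to the mark again so that it still came last. I can't say whether the knock came before or after the first turn-up was finished.

**Last checks:** Both jars stand upright, well inside the edges of the glass, and the pan is on the trivet. The jug, bowls, mill and look-alike pans are where they were, and the arm touches nothing.

**Knob angles:** By the gripper's angle, both pointers are within about 1° of their marks, and both look on the bar in the pictures. For the heat knob, measurements from the top picture differed: 68° by hand and about 72° by overlay, against 74.7° from the gripper. The bar mark appeared shifted the same way in that picture, so I put it down to camera calibration.

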